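# Gauge the drilled spacers and pile them by bore

### The job

Some of the aluminium spacers on the desk were not drilled right through: try the gauge pin in every bore, down to the bottom, one spacer after another from the robot's left to its right. Pile the through-drilled ones flat and squarely on top of one another in the middle of the plywood board and the blind ones likewise on the rubber drilling mat, each pile lying lengthwise along its board or mat. Leave the pin back in its stand and do not disturb the other things on the desk.

Things in the scene. Friction and masses are not known exactly. Their poses are not given: they have to be found in the camera images.
- spacer_a_mid (a point): aluminium spacer, one of eight alike of which four or five are there (the rest read None): flat block 80 mm long (its x), 60 wide (its y), 20 thick, 0.15 to 0.3 kg; a 15 mm round bore opens in the middle of its top face and goes either right through or, if blind, 11 mm deep. Lies flat, bore mouth up. This point: the block's centre, on the bore axis, 10 mm above the underside; z up
- spacer_b_mid (a point): aluminium spacer, one of eight alike of which four or five are there (the rest read None): flat block 80 mm long (its x), 60 wide (its y), 20 thick, 0.15 to 0.3 kg; a 15 mm round bore opens in the middle of its top face and goes either right through or, if blind, 11 mm deep. Lies flat, bore mouth up. This point: the block's centre, on the bore axis, 10 mm above the underside; z up
- spacer_c_mid (a point): aluminium spacer, one of eight alike of which four or five are there (the rest read None): flat block 80 mm long (its x), 60 wide (its y), 20 thick, 0.15 to 0.3 kg; a 15 mm round bore opens in the middle of its top face and goes either right through or, if blind, 11 mm deep. Lies flat, bore mouth up. This point: the block's centre, on the bore axis, 10 mm above the underside; z up
- spacer_d_mid (a point): aluminium spacer, one of eight alike of which four or five are there (the rest read None): flat block 80 mm long (its x), 60 wide (its y), 20 thick, 0.15 to 0.3 kg; a 15 mm round bore opens in the middle of its top face and goes either right through or, if blind, 11 mm deep. Lies flat, bore mouth up. This point: the block's centre, on the bore axis, 10 mm above the underside; z up
- spacer_e_mid (a point): aluminium spacer, one of eight alike of which four or five are there (the rest read None): flat block 80 mm long (its x), 60 wide (its y), 20 thick, 0.15 to 0.3 kg; a 15 mm round bore opens in the middle of its top face and goes either right through or, if blind, 11 mm deep. Lies flat, bore mouth up. This point: the block's centre, on the bore axis, 10 mm above the underside; z up
- spacer_f_mid (a point): aluminium spacer, one of eight alike of which four or five are there (the rest read None): flat block 80 mm long (its x), 60 wide (its y), 20 thick, 0.15 to 0.3 kg; a 15 mm round bore opens in the middle of its top face and goes either right through or, if blind, 11 mm deep. Lies flat, bore mouth up. This point: the block's centre, on the bore axis, 10 mm above the underside; z up
- spacer_g_mid (a point): aluminium spacer, one of eight alike of which four or five are there (the rest read None): flat block 80 mm long (its x), 60 wide (its y), 20 thick, 0.15 to 0.3 kg; a 15 mm round bore opens in the middle of its top face and goes either right through or, if blind, 11 mm deep. Lies flat, bore mouth up. This point: the block's centre, on the bore axis, 10 mm above the underside; z up
- spacer_h_mid (a point): aluminium spacer, one of eight alike of which four or five are there (the rest read None): flat block 80 mm long (its x), 60 wide (its y), 20 thick, 0.15 to 0.3 kg; a 15 mm round bore opens in the middle of its top face and goes either right through or, if blind, 11 mm deep. Lies flat, bore mouth up. This point: the block's centre, on the bore axis, 10 mm above the underside; z up
- pin_mid (a point): gauge pin: black square handle 22 x 22 x 40 mm (its sides along x and y), with a steel pin 9 mm thick reaching 38 mm straight down from the handle's underside, tip slightly tapered; 0.09 kg. At the start it hangs upright in the stand, handle resting on the stand's top. This point: the handle's centre, 58 mm above the tip
- pin_tip (a point): centre of the gauge pin's lower end
- stand: wooden stand of the gauge pin, fixed: block 60 x 60 x 42 mm tall, with a 14 mm hole straight down through its centre. Origin: centre of its underside on the desk. With the pin home, the handle's centre is 62 mm above the desk
- board: fixed plywood board lying on the desk, 140 mm (its x) x 110 mm (its y), 12 mm thick. Origin: centre of its underside
- mat: fixed black rubber drilling mat lying on the desk, 140 mm (its x) x 110 mm (its y), 5 mm thick. Origin: centre of its underside
- screwdriver: screwdriver lying on the desk, 170 mm long; a bystander
- charger: black plug-in charger, 60 x 40 x 28 mm; a bystander. Origin: centre of its underside
- tape_reel: white disc-shaped reel, 64 mm across, 19 mm high; a bystander. Origin: centre of its underside

How it is judged:
By the outcome, as a careful person would: the job done as asked, in the order asked, and still so for the second after the job is handed in, with the robot touching nothing.
Of spacer_a, spacer_b only 1 to 1 are there at a start; the rules pass over those that are not, and their reading is None.
Of spacer_d, spacer_h only 1 to 1 are there at a start; the rules pass over those that are not, and their reading is None.
Of spacer_f, spacer_g only 1 to 1 are there at a start; the rules pass over those that are not, and their reading is None.
Of spacer_c, spacer_e only 1 to 2 are there at a start; the rules pass over those that are not, and their reading is None.
At some moment in a run one of spacer_a, spacer_b, spacer_c, spacer_d, spacer_e, spacer_f, spacer_g, spacer_h may be knocked a few centimetres aside while the robot is not near it.
It also fails if it takes over 210 s, if anything falls off the work surface, if the arm or the gripper's body presses on something with over 40 N, if the wrist force passes 120 N, or if a joint passes its speed limit or range.

### The arm

A 6-joint arm with a two-finger parallel gripper is mounted at the origin on the work surface. World frame = base frame: x ahead of the robot, y to its left, z up, the work surface at z = 0. Lengths are in mm, angles in rad, forces in N, time in s.
With the tool pointing down it reaches from about 275 to 1000 mm from the base axis. Payload 8.4 kg.
Tool frame: the origin (TCP) lies on the mounting face of the last link; the fingertips stand 173 mm ahead of it and the grasp point (between the pads) lies 155 mm ahead of it; z points along the fingers, y is the line along which they close (so a half turn about z gives the same grasp; the last joint's range is limited). The gripper opens to 85 mm and grips with 20 to 120 N. Pads are 22 mm wide; open, the fingers measure 114 mm over their backs; the gripper's body (76 mm by 85 mm) begins 54 mm behind the grasp point. The pads swing forward as they close: fully open they stand 13 mm farther back than shut.
Start: joints at [1.194, 0.353, 1.633, -0, 1.155, -0.002], TCP at [228.803, 581.617, 404.681] pointing down, gripper open.
Joint ranges: [-2.63, 2.63], [-0.92, 2.1], [0.06, 2.66], [-1.3, 4.44], [0, 2.69], [-3.02, 3.02]. Speed limits (rad/s): [2.22, 2.22, 2.79, 3.14, 3.14, 3.14].

### API

Orientations are given as [roll, pitch, yaw] about the fixed x, y, z axes, in that order (R = Rz(yaw) Ry(pitch) Rx(roll)).
In Python, from rig import r gives the robot as it stands.
- The arm moves only by the tool apply_moves, never from a script. Its argument "deltas" is a list of rows, each an object with "claw": the gripper command: -1 is fully open, 1 is shut, values between are in proportion; "delta_pos": the shift along the tool's x, y, z in cm, a list of three; "yaw": the turn about the tool's z in rad. In form: [{"claw": claw, "delta_pos": [tx, ty, tz], "yaw": yaw}, ...]. A call has 1 to 8 rows; each row shifts and turns the commanded pose from where the row before left it, along the tool's axes as they then stand; what a row does not reach is not made up. A row lasts 1/8 s, in which the tool goes at most 62.5 mm and 10.7 degrees, less where a joint would pass 70% of its speed; a pose out of reach is approached as far as the arm can. A call with a gripper value outside its range is refused whole. The fingers move at their own pace and stop on an object; "grip_force" is the grip in N (left out, the last holds). Time passes only in rows, so rows that do not move let the fingers close. It gives the time, the measured TCP pose, the force, the opening and the grip force at its end, in the units of the state.
- r.sense(): the state, without advancing time (a new reading comes with each control period).
- r.grab_frame(name): name is "side" or "top"; returns a dict with "img" (480x640x3 uint8, blue, green, red), "z_map" (480x640 float32, mm along the optical axis (not along the pixel's ray), 0 where there is no reading), "fx", "fy", "cx", "cy" (pixels), "eye" and "rotation" of the camera in the world. Camera axes: x right, y up, looking along -z (the intrinsics and any distortion apply to the point x, -y, -z); pixel columns grow to the right and rows downward; lengths in mm; the calibration is good to about 2 mm. A picture is of the moment at which its call begins.
- r.sign_off(): hands the job in; it is judged then, once.
The state is a dict: "clock": time; "qpos": joint angles; "qvel": joint speeds; "joint_efforts": joint torques, N m; "eef_pos": TCP position; "tcp_rot": TCP orientation; "contact_force": force on the tool from outside, world axes, zero at the start; "wrist_torque": the same for the moment, N m; "opening": opening from 0.0 (shut) to 1.0 (fully open); "grasp_force": force on a finger pad.
Only numpy, scipy, OpenCV 4.12 (cv2) and the standard library are available. Lean on these libraries where they do the work, as an engineer would, in place of code of your own. Each camera call takes 0.05 s, during which the arm holds its last target. There are 200 camera calls.

## Working session

There is one attempt and no reset: what is moved stays moved. The work goes in short steps, Python scripts to look and compute and a tool call to move; the robot and the scene stay as the last step left them, time stands still between calls to the robot, and variables do not carry over. Pictures are saved under pics/ and viewed, at most 14 in all, crops included, and the job is handed in when it is done.

Besides the shell and the picture viewer there is one more tool, called after "Call:" as a command line: name --argument value ..., lists and objects as JSON in quotes. apply_moves: Moves the arm, as the interface text tells. Its arguments: {"type":"object","properties":{"deltas":{"type":"array"},"grip_force":{"type":"number"}},"required":["deltas"]}

```bash
ls; mkdir -p pics
python3 - <<'E'
from rig import r
import cv2,numpy as np
print(r.sense())
for n in ("top","side"):
    f=r.grab_frame(n); cv2.imwrite(f"pics/{n}0.png",f["img"]); np.savez(f"{n}0.npz",**f)
    print(n,{k:f[k] for k in f if k not in("img","z_map")})
E
```

```text
pics
{'clock': 0.0, 'qpos': array([ 1.19358454e+00,  3.53625664e-01,  1.63416233e+00, -2.11566782e-05,
        1.15519645e+00, -2.41155939e-03]), 'qvel': array([-4.53248047e-05, -2.26960771e-03, -5.69134242e-04, -7.36480606e-04,
       -2.26640802e-04, -5.58369280e-05]), 'joint_efforts': array([ 2.83428571e-04, -6.05250764e+01, -3.42080390e+01, -9.12657060e-05,
        9.21855593e-03,  6.83594749e-05]), 'eef_pos': array([228.72218855, 581.37761312, 403.96349151]), 'tcp_rot': array([-3.14020082e+00,  1.59873476e-05,  2.76680099e+00]), 'contact_force': array([-0.64558987, -0.00188033,  0.03672777]), 'wrist_torque': array([0.01063008, 0.00247244, 0.0277656 ]), 'grasp_force': 0.0, 'opening': 1.0005093367645779}
top {'fx': 555.0055689027631, 'fy': 555.0055689027631, 'cx': 319.4256960539655, 'cy': 239.4804457552529, 'eye': array([ 472.85925499,  -18.79699167, 1376.98068912]), 'rotation': array([ 0.10093981,  0.02269406, -1.5796109 ])}
side {'fx': 565.470122593493, 'fy': 565.470122593493, 'cx': 314.3894298392802, 'cy': 240.40413495710337, 'eye': array([  68.99990735, -849.60121305,  688.880745  ]), 'rotation': array([ 0.99999162,  0.02374987, -0.56876141])}
```

View pics/top0.png

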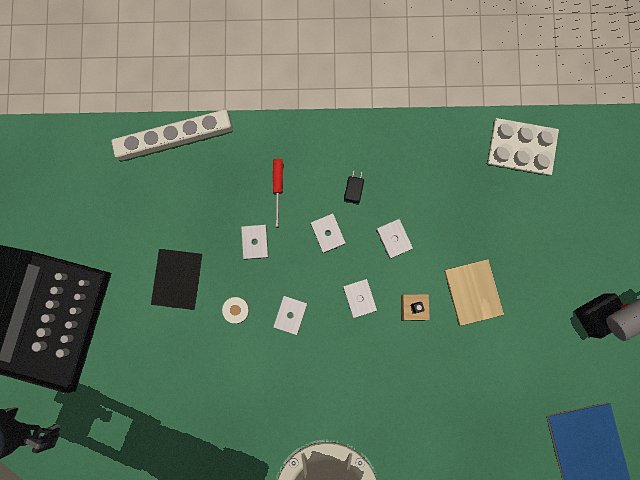

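View pics/side0.png

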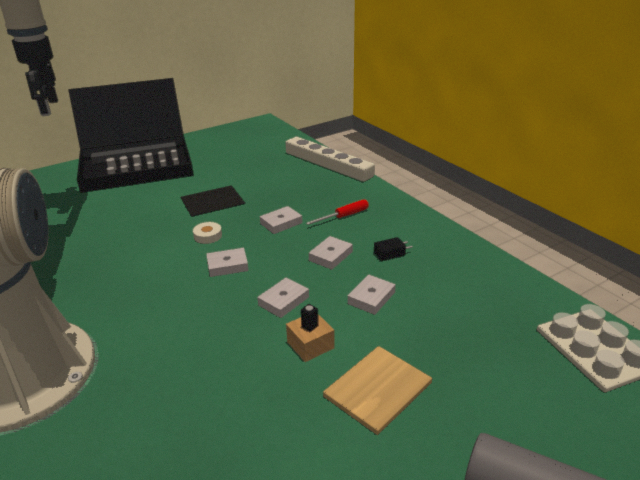

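The top view shows five spacers, with bores at about (255,242), (290,315), (328,233), (360,298) and (395,238). The stand with the pin is at (417,307), the board at (474,292) and the mat at (177,279). The side view shows the same five, with the pin handle at (310,317).

```bash
cat > h.py <<'E'
import numpy as np,cv2
from scipy.spatial.transform import Rotation as R
from rig import r
def grab(n,save=None):
    f=r.grab_frame(n)
    if save: cv2.imwrite(f"pics/{save}.png",f["img"])
    return f
def rays(f,uv):
    uv=np.atleast_2d(uv).astype(float)
    d=np.c_[(uv[:,0]-f["cx"])/f["fx"],-(uv[:,1]-f["cy"])/f["fy"],-np.ones(len(uv))]
    return d@R.from_euler("xyz",f["rotation"]).as_matrix().T
def px2w(f,uv,z):          # intersect plane z
    d=rays(f,uv); return f["eye"]+d*((z-f["eye"][2])/d[:,2])[:,None]
def w2px(f,p):
    c=(np.atleast_2d(p)-f["eye"])@R.from_euler("xyz",f["rotation"]).as_matrix()
    return np.c_[f["cx"]+f["fx"]*c[:,0]/-c[:,2],f["cy"]-f["fy"]*c[:,1]/-c[:,2]]
def cloud(f):              # world point of each pixel
    v,u=np.mgrid[:480,:640]; d=rays(f,np.c_[u.ravel(),v.ravel()])
    return (f["eye"]+d*f["z_map"].reshape(-1,1)).reshape(480,640,3)
def tri(f1,uv1,f2,uv2):
    a,b=rays(f1,uv1)[0],rays(f2,uv2)[0]
    s=np.linalg.lstsq(np.c_[a,-b],f2["eye"]-f1["eye"],rcond=None)[0]
    p,q=f1["eye"]+a*s[0],f2["eye"]+b*s[1]
    return (p+q)/2,np.linalg.norm(p-q)
def rect(f,mask,z):        # outline of mask on plane z -> centre, long/short, yaw of long axis
    c=max(cv2.findContours(mask.astype(np.uint8),cv2.RETR_EXTERNAL,cv2.CHAIN_APPROX_NONE)[0],key=cv2.contourArea)
    w=px2w(f,c[:,0],z)[:,:2].astype(np.float32)
    (x,y),(a,b),t=cv2.minAreaRect(w)
    if a<b: a,b,t=b,a,t+90
    return np.round([x,y,a,b],1),round(np.deg2rad((t+90)%180-90),3)
def spacers(f,zt=20):      # bright grey, block-sized blobs
    h=cv2.cvtColor(f["img"],cv2.COLOR_BGR2HSV); P=cloud(f)
    m=((h[...,1]<60)&(h[...,2]>120)&(P[...,0]>250)&(P[...,0]<750)&(abs(P[...,1])<320)).astype(np.uint8)
    n,l,s,c=cv2.connectedComponentsWithStats(m)
    out=[]
    for i in range(1,n):
        if s[i,4]>250:
            k=l==i; z=np.median(P[k][:,2]); out.append((c[i].round(1),s[i,4],round(float(z),1))+rect(f,k,zt if zt else z))
    return out
def go(x,y,z,yaw=None):    # print needed move in tool cm / rad
    s=r.sense(); Rm=R.from_euler("xyz",s["tcp_rot"]).as_matrix()
    d=Rm.T@(np.array([x,y,z])-s["eef_pos"])/10
    dy=0 if yaw is None else -((yaw-s["tcp_rot"][2]+np.pi/2)%np.pi-np.pi/2)
    print("tool d cm",d.round(2),"yaw",round(dy,3))
E
python3 - <<'E'
from h import *
T=dict(np.load("top0.npz"));S=dict(np.load("side0.npz"))
for f in(T,S):
    for s in spacers(f): print(s)
    P=cloud(f); print("desk z",np.median(P[340:350,330:340,2]))
P=cloud(T); h=cv2.cvtColor(T["img"],cv2.COLOR_BGR2HSV)
for nm,(x0,x1,y0,y1),cond,z in(("mat",(145,210,240,315),h[...,2]<60,5),("board",(440,510,255,330),(h[...,0]<30)&(h[...,1]>40),12),("stand",(395,435,290,325),(h[...,0]<30),42),("handle",(405,430,298,318),h[...,2]<70,82)):
    m=np.zeros((480,640),bool); m[y0:y1,x0:x1]=cond[y0:y1,x0:x1]; print(nm,rect(T,m,z),np.median(P[m][:,2]))
big=lambda f,x,y:cv2.resize(f["img"][y-50:y+50,x-66:x+66],None,fx=6,fy=6,interpolation=cv2.INTER_CUBIC)[:600,:396]
cv2.imwrite("pics/pin.png",np.hstack([cv2.resize(T["img"][277:337,377:437],(400,400),interpolation=2),cv2.resize(S["img"][295:365,275:345],(400,400),interpolation=2)]))
E
```

```text
(array([327.6, 232.5]), np.int32(791), 19.4, array([627.8,  -9.4,  81.2,  61.2]), np.float64(0.38))
(array([394.6, 238. ]), np.int32(824), 19.3, array([ 612.2, -173.5,   81.3,   61.2]), np.float64(0.404))
(array([254. , 241.2]), np.int32(792), 19.3, array([608.3, 171.9,  81.2,  61.7]), np.float64(0.067))
(array([359.8, 298. ]), np.int32(845), 19.2, array([466.7, -85.8,  80.9,  61.3]), np.float64(0.305))
(array([234.8, 309.7]), np.int32(474), 18.2, array([440.4, 218. ,  63.7,  62.8]), np.float64(1.563))
(array([289.7, 315. ]), np.int32(810), 19.7, array([427.4,  84.5,  80.7,  60.1]), np.float64(-0.327))
desk z -0.048084008127716515
(array([280.4, 215.8]), np.int32(456), 20.9, array([609.2, 174. ,  82.4,  63.8]), np.float64(0.066))
(array([330.4, 248.3]), np.int32(597), 21.1, array([628.8,  -8.2,  82.5,  62. ]), np.float64(0.385))
(array([226.3, 257.8]), np.int32(625), 20.9, array([428.2,  86.3,  81.2,  62.6]), np.float64(-0.326))
(array([371.3, 289.9]), np.int32(829), 20.9, array([ 613.3, -172.7,   82.7,   61.4]), np.float64(0.403))
(array([282.6, 293. ]), np.int32(831), 20.9, array([467.1, -84.7,  82. ,  61.9]), np.float64(0.302))
desk z 2.2342447854035186
mat (array([517.9, 367.2, 139.9, 110.1]), np.float64(-0.127)) 4.610423565806286
board (array([ 479.1, -362.8,  139.5,  111.7]), np.float64(0.235)) 11.623556797266929
stand (array([ 445.6, -215.6,   66. ,   59.1]), np.float64(1.563)) 41.53251351555696
handle (array([ 444.9, -214.6,   26.3,   22.4]), np.float64(-1.26)) 79.24617318198432
```

View pics/pin.png

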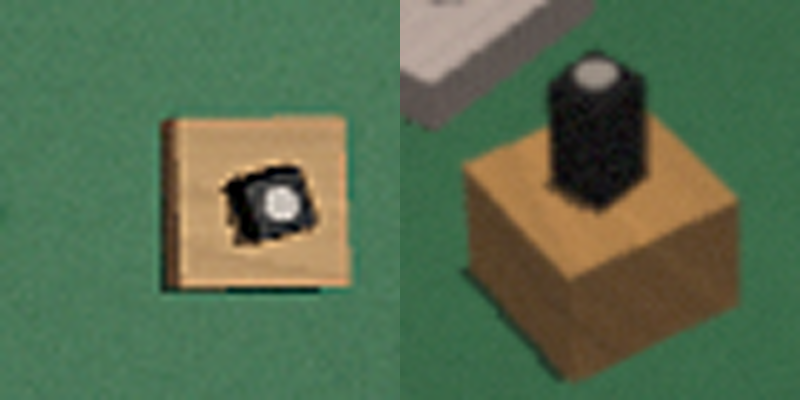

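In the enlarged crop, the dot on the handle's top is at top-view pixel (419.2,307.3) and side-view pixel (309.5,307.8). The stand's top face is centred near top-view pixel (416.3,307.3). The handle is turned by about 0.21 rad.

Run:
```python
from h import *
T=dict(np.load("top0.npz"));S=dict(np.load("side0.npz"))
print("dot",tri(T,(419.15-.5,307.3-.5),S,(309.5-.5,307.8-.5)), px2w(T,(418.65,306.8),82),px2w(S,(309,307.3),82))
print("stand",px2w(T,(415.8,306.8),42))
# stand top corners side: crop (464,165),(738,203),(570,278)
q=np.array([[64,165],[338,203],[170,278]])/400*70+[274.5,294.5]; w=px2w(S,q,42); print(w,(w[0]+w[1])/2)
# bores triangulated
for a,b in (((254,241.2),(280.4,215.8)),((289.7,315),(226.3,257.8)),((327.6,232.5),(330.4,248.3)),((359.8,298),(282.6,293)),((394.6,238),(371.3,289.9))): print(tri(T,a,S,b))
go(445.5,-218,300,0.21); go(445.5,-218,300,0.21+np.pi/2)
```

```text
dot (array([ 445.43217524, -217.76369261,   84.36108853]), np.float64(0.4874905905517835)) [[ 445.59666749 -218.2444233    82.        ]] [[ 446.67885236 -215.19426386   82.        ]]
stand [[ 444.81109078 -217.64886563   42.        ]]
[[ 415.19060238 -187.46787496   42.        ]
 [ 474.12776315 -247.9762156    42.        ]
 [ 415.85001011 -247.35380627   42.        ]] [ 444.65918277 -217.72204528   42.        ]
(array([608.1231656 , 171.94853822,  20.65594201]), np.float64(0.1204929601224006))
(array([427.31519385,  84.46900836,  20.75704989]), np.float64(0.32906186141492266))
(array([627.67912082,  -9.53399759,  20.47131282]), np.float64(0.21314615369214043))
(array([466.40310808, -85.85283942,  20.11014657]), np.float64(0.6543193520196451))
(array([ 612.13167066, -173.50508048,   19.94690634]), np.float64(0.17404984506106605))
tool d cm [-49.44 -66.44  10.49] yaw -0.585
tool d cm [-49.44 -66.44  10.49] yaw 0.986
```

Call:
apply_moves --deltas '[{"claw":-1,"delta_pos":[-3.09,-4.15,0],"yaw":0},{"claw":-1,"delta_pos":[-3.09,-4.15,0],"yaw":0},{"claw":-1,"delta_pos":[-3.09,-4.15,0],"yaw":0},{"claw":-1,"delta_pos":[-3.09,-4.15,0],"yaw":0},{"claw":-1,"delta_pos":[-3.09,-4.15,0],"yaw":0},{"claw":-1,"delta_pos":[-3.09,-4.15,0],"yaw":0},{"claw":-1,"delta_pos":[-3.09,-4.15,0],"yaw":0},{"claw":-1,"delta_pos":[-3.09,-4.15,0],"yaw":0}]' --grip_force 40

```text
clock: 1.1
eef_pos: [337.3, 180.6, 404.7]
tcp_rot: [3.141, 0.0, 2.767]
contact_force: [0.3, 0.6, 0.7]
opening: 1.001
grasp_force: 0.0
```

Call:
apply_moves --deltas '[{"claw":-1,"delta_pos":[-3.09,-4.15,1],"yaw":0},{"claw":-1,"delta_pos":[-3.09,-4.15,1],"yaw":0},{"claw":-1,"delta_pos":[-3.09,-4.15,1.5],"yaw":0},{"claw":-1,"delta_pos":[-3.09,-4.15,1.5],"yaw":0},{"claw":-1,"delta_pos":[-3.09,-4.15,1.5],"yaw":0},{"claw":-1,"delta_pos":[-3.09,-4.15,1.5],"yaw":0},{"claw":-1,"delta_pos":[-3.09,-4.15,1.5],"yaw":0},{"claw":-1,"delta_pos":[-3.09,-4.15,1],"yaw":0}]'

```text
clock: 2.1
eef_pos: [445.7, -219.0, 298.8]
tcp_rot: [3.141, -0.001, 2.766]
contact_force: [1.1, -0.4, -0.3]
opening: 1.001
grasp_force: 0.0
```

Call:
apply_moves --deltas '[{"claw":-0.3,"delta_pos":[0,0,0],"yaw":0.17},{"claw":-0.3,"delta_pos":[0,0,0],"yaw":0.17},{"claw":-0.3,"delta_pos":[0,0,0],"yaw":0.17},{"claw":-0.3,"delta_pos":[0,0,0],"yaw":0.17},{"claw":-0.3,"delta_pos":[0,0,0],"yaw":0.17},{"claw":-0.3,"delta_pos":[0,0,0],"yaw":0.135},{"claw":-0.3,"delta_pos":[0,0,0],"yaw":0}]'

```text
clock: 2.98
eef_pos: [445.7, -217.2, 299.5]
tcp_rot: [-3.141, -0.0, 1.783]
contact_force: [0.2, -0.6, 0.4]
opening: 0.653
grasp_force: 0.0
```

Run:
```python
from h import *
go(445.5,-217.3,221,0.21)
s=r.sense();print(s["eef_pos"],s["tcp_rot"],s["opening"])
f=grab("side"); cv2.imwrite("pics/s1.png",cv2.resize(f["img"][180:380,220:420],(600,600),interpolation=2))
t=grab("top")
for q in spacers(t): print(q)
```

```text
tool d cm [-0.   -0.02  7.85] yaw -1.569
[ 445.67317592 -217.23780467  299.50019099] [-3.14124409e+00 -2.79483851e-04  1.78267461e+00] 0.6526468989114497
(array([327.6, 232.5]), np.int32(794), 19.2, array([627.6,  -9.4,  81.3,  61.6]), np.float64(0.386))
(array([394.6, 238. ]), np.int32(823), 19.2, array([ 612.2, -173.5,   81.3,   61.2]), np.float64(0.404))
(array([254. , 241.2]), np.int32(791), 19.6, array([608.3, 171.9,  81.2,  61.7]), np.float64(0.067))
(array([445.1, 331.9]), np.int32(5346), 512.2, array([ 344.7, -290.2,  350.5,  200.6]), np.float64(-0.311))
(array([359.8, 298. ]), np.int32(845), 19.4, array([466.7, -85.8,  80.9,  61.3]), np.float64(0.305))
(array([234.8, 309.7]), np.int32(472), 18.2, array([440.4, 218. ,  63.7,  62.8]), np.float64(1.563))
(array([289.7, 315. ]), np.int32(810), 19.5, array([427.4,  84.5,  80.7,  60.1]), np.float64(-0.327))
(array([441.4, 427.7]), np.int32(8248), 688.2, array([ 249.6, -283.7,  477.8,  222.7]), np.float64(-0.236))
```

View pics/s1.png

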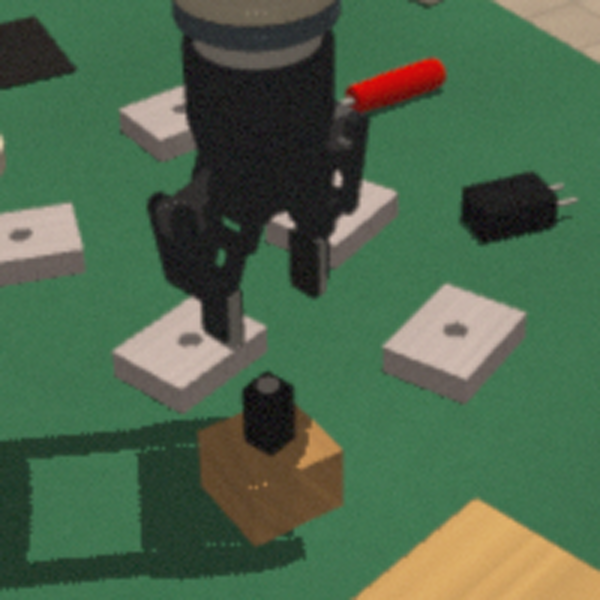

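The side view shows the open fingers straddling the pin's axis, with the handle top at about (267,383) in the crop. I'll go down and close.

Call:
apply_moves --deltas '[{"claw":-0.3,"delta_pos":[0,0,4],"yaw":0},{"claw":-0.3,"delta_pos":[0,0,3],"yaw":0},{"claw":-0.3,"delta_pos":[0,0,0.85],"yaw":0},{"claw":-0.3,"delta_pos":[0,0,0],"yaw":0},{"claw":1,"delta_pos":[0,0,0],"yaw":0},{"claw":1,"delta_pos":[0,0,0],"yaw":0},{"claw":1,"delta_pos":[0,0,0],"yaw":0},{"claw":1,"delta_pos":[0,0,0],"yaw":0}]' --grip_force 50

```text
clock: 4.08
eef_pos: [446.2, -217.5, 222.3]
tcp_rot: [3.14, 0.001, 1.782]
contact_force: [-2.0, -0.5, 6.5]
opening: 0.25
grasp_force: 48.9
```

Call:
apply_moves --deltas '[{"claw":1,"delta_pos":[0,0,0],"yaw":0},{"claw":1,"delta_pos":[0,0,0],"yaw":0},{"claw":1,"delta_pos":[0,0,-1],"yaw":0},{"claw":1,"delta_pos":[0,0,-2],"yaw":0},{"claw":1,"delta_pos":[0,0,-3],"yaw":0},{"claw":1,"delta_pos":[0,0,-2],"yaw":0},{"claw":1,"delta_pos":[0,0,0],"yaw":0},{"claw":1,"delta_pos":[0,0,0],"yaw":0}]'

```text
clock: 5.08
eef_pos: [445.5, -217.1, 300.9]
tcp_rot: [-3.141, -0.0, 1.782]
contact_force: [0.1, -0.5, -1.3]
opening: 0.248
grasp_force: 49.0
```

Run:
```python
from h import *
s=r.sense();print(s["eef_pos"],s["tcp_rot"],s["opening"],s["grasp_force"],s["contact_force"])
f=grab("side"); c=w2px(f,[446,-217,100])[0].astype(int);print(c)
cv2.imwrite("pics/s2.png",cv2.resize(f["img"][c[1]-60:c[1]+60,c[0]-60:c[0]+60],(600,600),interpolation=2))
p0=s["eef_pos"]
for z in(162,): print(w2px(f,[p0[0],p0[1],p0[2]-z]))
go(608.7,173,s["eef_pos"][2])
```

```text
[ 445.54350595 -217.14564622  300.91212377] [-3.14145012e+00 -1.29703279e-04  1.78179793e+00] 0.24798226301366985 49.0018093585968 [ 0.06435123 -0.52172191 -1.31037224]
[308 299]
[[308.03232139 280.89212985]]
tool d cm [ 3.472e+01  2.414e+01 -3.000e-02] yaw 0
```

View pics/s2.png

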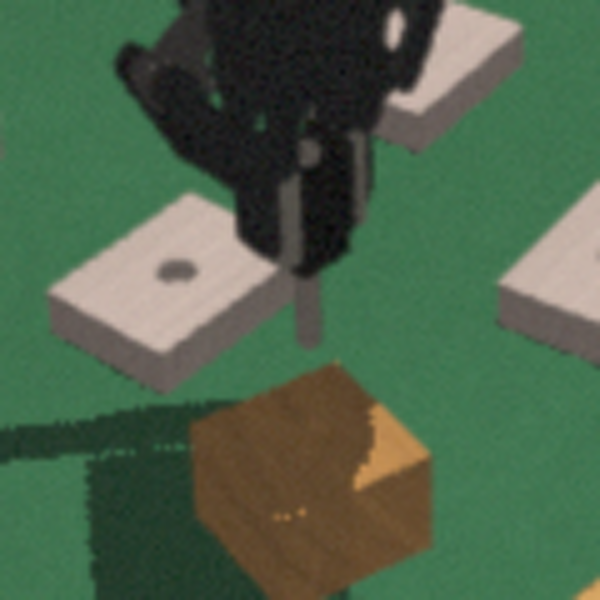

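Side view: the pin hangs straight under the fingers, with its tip at about image (310,308), clear of the stand. Now to the leftmost spacer.

Call:
apply_moves --deltas '[{"claw":1,"delta_pos":[4.33,3.01,0],"yaw":0},{"claw":1,"delta_pos":[4.33,3.01,0],"yaw":0},{"claw":1,"delta_pos":[4.33,3.01,0],"yaw":0},{"claw":1,"delta_pos":[4.33,3.01,0],"yaw":0},{"claw":1,"delta_pos":[4.33,3.01,0],"yaw":0},{"claw":1,"delta_pos":[4.33,3.01,0],"yaw":0},{"claw":1,"delta_pos":[4.33,3.01,0],"yaw":0},{"claw":1,"delta_pos":[4.33,3.01,0],"yaw":0}]'

```text
clock: 6.12
eef_pos: [608.9, 173.6, 299.8]
tcp_rot: [-3.14, 0.0, 1.782]
contact_force: [0.8, 0.3, -0.9]
opening: 0.25
grasp_force: 49.2
```

Call:
apply_moves --deltas '[{"claw":1,"delta_pos":[0,0,2],"yaw":0},{"claw":1,"delta_pos":[0,0,2],"yaw":0},{"claw":1,"delta_pos":[0,0,0],"yaw":0},{"claw":1,"delta_pos":[0,0,0],"yaw":0}]'

```text
clock: 6.62
eef_pos: [608.6, 170.9, 261.0]
tcp_rot: [-3.141, 0.0, 1.781]
contact_force: [-0.3, 0.1, -0.9]
opening: 0.249
grasp_force: 49.2
```

Run:
```python
from h import *
s=r.sense();print(s["eef_pos"],s["tcp_rot"],s["contact_force"])
go(608.4,172.4,s["eef_pos"][2])
a=grab("side");b=grab("top")
for q in spacers(a)+spacers(b): print(q)
def crop(f,p,n=30):
    c=w2px(f,p)[0].astype(int);print(c); return cv2.resize(f["img"][c[1]-n:c[1]+n,c[0]-n:c[0]+n],(400,400),interpolation=2)
cv2.imwrite("pics/a.png",np.hstack([crop(b,[608,172,30]),crop(a,[608,172,30])]))
```

```text
[608.60881666 170.88635773 261.04574693] [-3.14089150e+00  9.56262639e-05  1.78056330e+00] [-0.2743125   0.12358916 -0.89163754]
tool d cm [ 0.15  0.01 -0.  ] yaw 0
(array([330.3, 248.2]), np.int32(615), 21.1, array([628.9,  -7.7,  83.3,  62.9]), np.float64(0.385))
(array([230.1, 260.2]), np.int32(384), 21.0, array([426.9,  82.3,  81.3,  55.4]), np.float64(-0.311))
(array([371.3, 289.9]), np.int32(836), 21.0, array([ 613.7, -172.5,   83.4,   61.4]), np.float64(0.403))
(array([282.6, 292.9]), np.int32(847), 20.9, array([467. , -84.3,  82. ,  63. ]), np.float64(0.301))
(array([226.3, 327.7]), np.int32(18392), 676.3, array([440.3, 249.3, 621.2, 259. ]), np.float64(0.085))
(array([327.6, 232.5]), np.int32(790), 19.3, array([627.8,  -9.4,  81.2,  61.2]), np.float64(0.38))
(array([394.6, 238. ]), np.int32(823), 19.5, array([ 612.3, -173.5,   81.3,   61.2]), np.float64(0.405))
(array([359.8, 298. ]), np.int32(845), 19.2, array([466.7, -85.8,  80.9,  61.3]), np.float64(0.305))
(array([294.9, 313.3]), np.int32(471), 19.7, array([426.8,  83.6,  79.8,  57.8]), np.float64(-0.328))
(array([237.5, 458.2]), np.int32(6030), 826.7, array([112.8, 238.4, 377.6, 137.7]), np.float64(1.569))
(array([122.8, 473.5]), np.int32(548), 811.9, array([ 63.9, 502.8, 140.7,  38.9]), np.float64(1.569))
[253 240]
[280 212]
```

View pics/a.png

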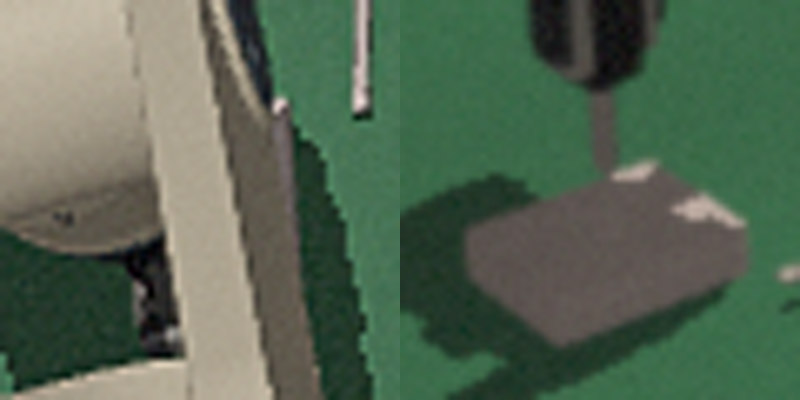

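The side view shows the pin hanging just above the shaded spacer top, with its tip at about crop (605,170). The bore is in shadow. I'll correct by 1.5 mm and descend in stages.

Call:
apply_moves --deltas '[{"claw":1,"delta_pos":[0.15,0,0.5],"yaw":0},{"claw":1,"delta_pos":[0,0,1.2],"yaw":0},{"claw":1,"delta_pos":[0,0,0.7],"yaw":0},{"claw":1,"delta_pos":[0,0,0.5],"yaw":0},{"claw":1,"delta_pos":[0,0,0.4],"yaw":0},{"claw":1,"delta_pos":[0,0,0.3],"yaw":0},{"claw":1,"delta_pos":[0,0,0],"yaw":0}]'

```text
clock: 7.6
eef_pos: [608.4, 173.3, 225.0]
tcp_rot: [-3.141, 0.0, 1.782]
contact_force: [-1.0, -0.5, -0.3]
opening: 0.248
grasp_force: 49.2
```

Call:
apply_moves --deltas '[{"claw":1,"delta_pos":[0,0,0.3],"yaw":0},{"claw":1,"delta_pos":[0,0,0.25],"yaw":0},{"claw":1,"delta_pos":[0,0,0.2],"yaw":0},{"claw":1,"delta_pos":[0,0,0],"yaw":0}]'

```text
clock: 8.1
eef_pos: [608.5, 173.4, 218.2]
tcp_rot: [3.142, 0.0, 1.782]
contact_force: [-2.0, -0.6, 5.7]
opening: 0.25
grasp_force: 49.9
```

Call:
apply_moves --deltas '[{"claw":1,"delta_pos":[0,0,-2],"yaw":0},{"claw":1,"delta_pos":[0,0,-3],"yaw":0},{"claw":1,"delta_pos":[-1.21,-4.89,0],"yaw":0},{"claw":1,"delta_pos":[-1.21,-4.89,0],"yaw":0},{"claw":1,"delta_pos":[-1.21,-4.89,0],"yaw":0},{"claw":1,"delta_pos":[-1.21,-4.89,0],"yaw":0},{"claw":1,"delta_pos":[0,0,0.8],"yaw":0},{"claw":1,"delta_pos":[0,0,0],"yaw":0}]'

```text
clock: 9.1
eef_pos: [428.1, 85.2, 260.4]
tcp_rot: [3.14, 0.0, 1.782]
contact_force: [0.5, -0.2, -0.6]
opening: 0.246
grasp_force: 49.4
```

```bash
cat > chk.py <<'E'
from h import *
import sys
x,y=map(float,sys.argv[1:3])
s=r.sense();print(s["eef_pos"],s["tcp_rot"][2]); go(x,y,s["eef_pos"][2])
for n in("side","top"):
    print(n)
    for q in spacers(grab(n)):
        if 3<q[2]<120: print(q)
E
python3 chk.py 427.5 85
```

```text
[428.08929775  85.1907262  260.37034056] 1.7815312567052912
tool d cm [-0.01 -0.06 -0.  ] yaw 0
side
(array([274.9, 209.7]), np.int32(446), 21.1, array([613.2, 206.6,  82.7,  64.2]), np.float64(0.069))
(array([330.3, 248.3]), np.int32(610), 21.1, array([628.9,  -7.7,  83.2,  62.9]), np.float64(0.384))
(array([371.2, 289.9]), np.int32(837), 20.9, array([ 613.4, -172.6,   82.9,   61.4]), np.float64(0.403))
(array([282.6, 293. ]), np.int32(840), 20.9, array([467.1, -84.4,  82.1,  62.8]), np.float64(0.298))
top
(array([327.6, 232.5]), np.int32(792), 19.4, array([627.7,  -9.4,  81.1,  61.6]), np.float64(0.386))
(array([394.6, 238. ]), np.int32(822), 19.7, array([ 612.2, -173.5,   81.3,   61.2]), np.float64(0.404))
(array([240.9, 239.8]), np.int32(784), 19.3, array([612. , 204.5,  81.1,  61.2]), np.float64(0.066))
(array([359.8, 298. ]), np.int32(844), 19.4, array([466.7, -85.8,  80.9,  61.3]), np.float64(0.305))
```

Spacer A has been knocked about 33 mm aside, to (612,204.5). It was already tested. Now bore B.

Call:
apply_moves --deltas '[{"claw":1,"delta_pos":[0,-0.05,0.5],"yaw":0},{"claw":1,"delta_pos":[0,0,1.1],"yaw":0},{"claw":1,"delta_pos":[0,0,0.7],"yaw":0},{"claw":1,"delta_pos":[0,0,0.5],"yaw":0},{"claw":1,"delta_pos":[0,0,0.4],"yaw":0},{"claw":1,"delta_pos":[0,0,0.3],"yaw":0},{"claw":1,"delta_pos":[0,0,0],"yaw":0}]'

```text
clock: 10.07
eef_pos: [426.7, 84.9, 224.6]
tcp_rot: [-3.141, -0.0, 1.782]
contact_force: [0.4, 0.6, -1.3]
opening: 0.251
grasp_force: 49.4
```

Call:
apply_moves --deltas '[{"claw":1,"delta_pos":[0,0,0.3],"yaw":0},{"claw":1,"delta_pos":[0,0,0.25],"yaw":0},{"claw":1,"delta_pos":[0,0,0.2],"yaw":0},{"claw":1,"delta_pos":[0,0,0],"yaw":0}]'

```text
clock: 10.58
eef_pos: [427.0, 85.0, 217.9]
tcp_rot: [3.141, 0.0, 1.782]
contact_force: [-4.0, -0.7, 16.0]
opening: 0.254
grasp_force: 51.7
```

Call:
apply_moves --deltas '[{"claw":1,"delta_pos":[0,0,-2],"yaw":0},{"claw":1,"delta_pos":[0,0,-3],"yaw":0},{"claw":1,"delta_pos":[-3.35,4.42,0],"yaw":0},{"claw":1,"delta_pos":[-3.35,4.42,0],"yaw":0},{"claw":1,"delta_pos":[-3.35,4.42,0],"yaw":0},{"claw":1,"delta_pos":[-3.35,4.42,0],"yaw":0},{"claw":1,"delta_pos":[0,0,0.8],"yaw":0},{"claw":1,"delta_pos":[0,0,0],"yaw":0}]'

```text
clock: 11.58
eef_pos: [626.6, -9.0, 257.8]
tcp_rot: [-3.138, -0.001, 1.781]
contact_force: [-0.5, 1.2, -1.7]
opening: 0.249
grasp_force: 49.5
```

```bash
python3 chk.py 627.8 -9
```

```text
[626.59787335  -9.04689848 257.76114172] 1.7813441920032749
tool d cm [-0.02  0.12 -0.  ] yaw 0
side
(array([275. , 209.7]), np.int32(447), 21.1, array([613.2, 206.6,  82.8,  64.2]), np.float64(0.069))
(array([206.7, 229.2]), np.int32(269), 20.0, array([440.9, 218.6,  67.2,  63.8]), np.float64(0.634))
(array([223.4, 254.8]), np.int32(377), 20.9, array([431. ,  94.9,  82.1,  46.4]), np.float64(-0.3))
(array([371.3, 289.9]), np.int32(840), 21.0, array([ 613.4, -172.6,   82.9,   61.4]), np.float64(0.403))
(array([282.7, 293.2]), np.int32(823), 20.9, array([467. , -84.4,  82. ,  63. ]), np.float64(0.302))
top
(array([394.6, 238. ]), np.int32(823), 19.4, array([ 612.3, -173.5,   81.3,   61.2]), np.float64(0.405))
(array([240.9, 239.8]), np.int32(784), 19.5, array([612. , 204.5,  81.1,  61.2]), np.float64(0.066))
(array([234.8, 309.7]), np.int32(471), 17.9, array([440.4, 218. ,  63.7,  62.8]), np.float64(1.563))
```

Call:
apply_moves --deltas '[{"claw":1,"delta_pos":[0,0.05,0.4],"yaw":0},{"claw":1,"delta_pos":[0,0,1.1],"yaw":0},{"claw":1,"delta_pos":[0,0,0.6],"yaw":0},{"claw":1,"delta_pos":[0,0,0.5],"yaw":0},{"claw":1,"delta_pos":[0,0,0.4],"yaw":0},{"claw":1,"delta_pos":[0,0,0.3],"yaw":0},{"claw":1,"delta_pos":[0,0,0],"yaw":0}]'

```text
clock: 12.55
eef_pos: [628.2, -9.0, 226.0]
tcp_rot: [-3.141, -0.0, 1.782]
contact_force: [-0.8, -0.8, 0.2]
opening: 0.25
grasp_force: 49.5
```

Call:
apply_moves --deltas '[{"claw":1,"delta_pos":[0,0,0.3],"yaw":0},{"claw":1,"delta_pos":[0,0,0.3],"yaw":0},{"claw":1,"delta_pos":[0,0,0.25],"yaw":0},{"claw":1,"delta_pos":[0,0,0],"yaw":0}]'

```text
clock: 13.05
eef_pos: [628.3, -9.0, 218.2]
tcp_rot: [-3.142, 0.0, 1.782]
contact_force: [-1.8, 0.2, 6.2]
opening: 0.248
grasp_force: 50.4
```

Call:
apply_moves --deltas '[{"claw":1,"delta_pos":[0,0,-2],"yaw":0},{"claw":1,"delta_pos":[0,0,-3],"yaw":0},{"claw":1,"delta_pos":[-1.02,-4.35,0],"yaw":0},{"claw":1,"delta_pos":[-1.02,-4.35,0],"yaw":0},{"claw":1,"delta_pos":[-1.02,-4.35,0],"yaw":0},{"claw":1,"delta_pos":[-1.02,-4.35,0],"yaw":0},{"claw":1,"delta_pos":[0,0,0.8],"yaw":0},{"claw":1,"delta_pos":[0,0,0],"yaw":0}]'

```text
clock: 14.05
eef_pos: [467.2, -85.4, 260.3]
tcp_rot: [3.14, 0.0, 1.781]
contact_force: [-0.5, 1.0, -0.0]
opening: 0.253
grasp_force: 49.6
```

```bash
python3 chk.py 466.6 -85.4
```

```text
[467.22274574 -85.42999641 260.28622751] 1.7812695702026375
tool d cm [ 0.02 -0.06 -0.  ] yaw 0
side
(array([206.8, 229.2]), np.int32(271), 19.8, array([440.6, 218.5,  66.6,  63.9]), np.float64(0.627))
(array([330.3, 248.2]), np.int32(615), 21.0, array([629.1,  -7.4,  83.8,  63.4]), np.float64(0.385))
(array([226.3, 257.8]), np.int32(652), 20.9, array([428.4,  86.2,  82.5,  63.8]), np.float64(-0.316))
(array([371.3, 289.8]), np.int32(845), 21.0, array([ 613.8, -172.5,   83.7,   61.4]), np.float64(0.403))
top
(array([327.6, 232.5]), np.int32(790), 19.3, array([627.8,  -9.4,  81.2,  61.2]), np.float64(0.38))
(array([394.6, 238. ]), np.int32(823), 19.3, array([ 612.2, -173.5,   81.3,   61.2]), np.float64(0.404))
(array([240.9, 239.8]), np.int32(784), 19.3, array([612. , 204.5,  81.1,  61.2]), np.float64(0.066))
(array([234.8, 309.7]), np.int32(472), 18.4, array([440.4, 218. ,  63.7,  62.8]), np.float64(1.563))
(array([289.6, 315. ]), np.int32(808), 19.5, array([427.1,  84.7,  80. ,  60.1]), np.float64(-0.327))
```

Call:
apply_moves --deltas '[{"claw":1,"delta_pos":[0,0,0.5],"yaw":0},{"claw":1,"delta_pos":[0,0,1.1],"yaw":0},{"claw":1,"delta_pos":[0,0,0.7],"yaw":0},{"claw":1,"delta_pos":[0,0,0.5],"yaw":0},{"claw":1,"delta_pos":[0,0,0.4],"yaw":0},{"claw":1,"delta_pos":[0,0,0.3],"yaw":0},{"claw":1,"delta_pos":[0,0,0],"yaw":0}]'

```text
clock: 15.02
eef_pos: [466.8, -85.4, 226.5]
tcp_rot: [3.141, 0.0, 1.782]
contact_force: [-8.1, 0.8, 32.0]
opening: 0.252
grasp_force: 54.1
```

D is blind: the pin stopped at z = 226.5 with 32 N. On to E.

Call:
apply_moves --deltas '[{"claw":1,"delta_pos":[0,0,-2],"yaw":0},{"claw":1,"delta_pos":[0,0,-2.5],"yaw":0},{"claw":1,"delta_pos":[-2.91,3.09,0],"yaw":0},{"claw":1,"delta_pos":[-2.91,3.09,0],"yaw":0},{"claw":1,"delta_pos":[-2.91,3.09,0],"yaw":0},{"claw":1,"delta_pos":[-2.91,3.09,0],"yaw":0},{"claw":1,"delta_pos":[0,0,0.8],"yaw":0},{"claw":1,"delta_pos":[0,0,0],"yaw":0}]'

```text
clock: 16.02
eef_pos: [610.8, -172.9, 260.4]
tcp_rot: [-3.139, -0.001, 1.782]
contact_force: [-0.1, 0.7, -1.4]
opening: 0.246
grasp_force: 49.6
```

```bash
python3 chk.py 612.3 -173.2
```

```text
[ 610.82755407 -172.93789706  260.36770931] 1.7815118022173229
tool d cm [-0.06  0.14 -0.  ] yaw 0
side
(array([275. , 209.6]), np.int32(451), 21.0, array([613.7, 206.8,  83.3,  64.4]), np.float64(0.063))
(array([206.4, 229.5]), np.int32(277), 19.9, array([439.3, 216.5,  65.2,  63.9]), np.float64(0.962))
(array([330.3, 248.3]), np.int32(615), 21.1, array([628.9,  -7.6,  83.3,  63.4]), np.float64(0.379))
(array([226.2, 257.8]), np.int32(648), 20.9, array([428.2,  86.2,  82.4,  63.6]), np.float64(-0.323))
top
(array([327.7, 232.5]), np.int32(792), 19.4, array([627.8,  -9.4,  81.1,  61.3]), np.float64(0.383))
(array([240.9, 239.8]), np.int32(784), 19.3, array([612. , 204.5,  81.1,  61.2]), np.float64(0.066))
(array([234.8, 309.7]), np.int32(472), 18.2, array([440.4, 218. ,  63.7,  62.8]), np.float64(1.563))
(array([289.7, 315. ]), np.int32(810), 19.8, array([427.4,  84.5,  80.7,  60.1]), np.float64(-0.327))
```

Call:
apply_moves --deltas '[{"claw":1,"delta_pos":[0,0.05,0.5],"yaw":0},{"claw":1,"delta_pos":[0,0,1.1],"yaw":0},{"claw":1,"delta_pos":[0,0,0.7],"yaw":0},{"claw":1,"delta_pos":[0,0,0.5],"yaw":0},{"claw":1,"delta_pos":[0,0,0.4],"yaw":0},{"claw":1,"delta_pos":[0,0,0.3],"yaw":0},{"claw":1,"delta_pos":[0,0,0],"yaw":0}]'

```text
clock: 17.0
eef_pos: [612.4, -173.2, 227.2]
tcp_rot: [-3.142, -0.0, 1.782]
contact_force: [-2.1, 0.9, 4.2]
opening: 0.25
grasp_force: 50.3
```

Call:
apply_moves --deltas '[{"claw":1,"delta_pos":[0,0,0.1],"yaw":0},{"claw":1,"delta_pos":[0,0,0],"yaw":0}]'

```text
clock: 17.25
eef_pos: [612.5, -173.2, 227.0]
tcp_rot: [3.141, 0.0, 1.782]
contact_force: [-4.0, 1.4, 10.9]
opening: 0.252
grasp_force: 51.5
```

E is blind: it stopped at 227 with the force rising. So A, B and C go right through, and D and E are blind. The pin goes home.

Call:
apply_moves --deltas '[{"claw":1,"delta_pos":[0,0,-2.5],"yaw":0},{"claw":1,"delta_pos":[0,0,-4],"yaw":0},{"claw":1,"delta_pos":[-0.2,-4.32,0],"yaw":0},{"claw":1,"delta_pos":[-0.2,-4.32,0],"yaw":0},{"claw":1,"delta_pos":[-0.2,-4.32,0],"yaw":0},{"claw":1,"delta_pos":[-0.2,-4.32,0],"yaw":0},{"claw":1,"delta_pos":[0,0,0],"yaw":0},{"claw":1,"delta_pos":[0,0,0],"yaw":0}]'

```text
clock: 18.25
eef_pos: [445.8, -217.4, 291.2]
tcp_rot: [3.14, 0.001, 1.781]
contact_force: [0.4, -0.0, 0.1]
opening: 0.252
grasp_force: 49.6
```

```bash
python3 chk.py 445.2 -217.3
```

```text
[ 445.79052253 -217.42081712  291.17902161] 1.7811718966826047
tool d cm [ 0.02 -0.06 -0.  ] yaw 0
side
(array([270.2, 210.7]), np.int32(315), 21.2, array([608.5, 206.3,  74.3,  64.2]), np.float64(0.063))
(array([206.6, 229.5]), np.int32(280), 19.8, array([440.6, 216.9,  67.9,  65.5]), np.float64(0.666))
(array([226.3, 257.8]), np.int32(652), 20.8, array([428.2,  86.6,  82.5,  64.4]), np.float64(-0.326))
(array([371.3, 289.8]), np.int32(844), 21.0, array([ 613.4, -172.6,   82.9,   61.4]), np.float64(0.403))
(array([280.1, 293.6]), np.int32(749), 20.9, array([466.9, -84.3,  82.2,  62.9]), np.float64(0.301))
top
(array([327.6, 232.5]), np.int32(792), 19.4, array([627.7,  -9.4,  81.3,  61.2]), np.float64(0.38))
(array([394.6, 238. ]), np.int32(824), 19.5, array([ 612.3, -173.5,   81.3,   61.2]), np.float64(0.405))
(array([240.9, 239.8]), np.int32(787), 19.4, array([612. , 204.5,  81.1,  61.2]), np.float64(0.066))
(array([359.8, 298. ]), np.int32(845), 19.3, array([466.7, -85.8,  80.9,  61.3]), np.float64(0.305))
(array([234.8, 309.7]), np.int32(473), 18.4, array([440.4, 218. ,  63.7,  62.8]), np.float64(1.563))
(array([289.6, 315. ]), np.int32(810), 19.5, array([427.5,  84.5,  80.7,  60.1]), np.float64(-0.327))
```

Descend 68 mm to about TCP 223.

Call:
apply_moves --deltas '[{"claw":1,"delta_pos":[0,0,1.2],"yaw":0},{"claw":1,"delta_pos":[0,0,1],"yaw":0},{"claw":1,"delta_pos":[0,0,1],"yaw":0},{"claw":1,"delta_pos":[0,0,1.2],"yaw":0},{"claw":1,"delta_pos":[0,0,1.2],"yaw":0},{"claw":1,"delta_pos":[0,0,0.6],"yaw":0},{"claw":1,"delta_pos":[0,0,0.5],"yaw":0},{"claw":1,"delta_pos":[0,0,0],"yaw":0}]'

```text
clock: 19.35
eef_pos: [445.0, -217.1, 223.5]
tcp_rot: [-3.141, -0.0, 1.782]
contact_force: [0.4, -0.9, -1.4]
opening: 0.25
grasp_force: 49.6
```

Call:
apply_moves --deltas '[{"claw":1,"delta_pos":[0,0,0.1],"yaw":0},{"claw":1,"delta_pos":[0,0,0],"yaw":0},{"claw":-0.3,"delta_pos":[0,0,0],"yaw":0},{"claw":-0.3,"delta_pos":[0,0,0],"yaw":0},{"claw":-0.3,"delta_pos":[0,0,0],"yaw":0},{"claw":-0.3,"delta_pos":[0,0,-3],"yaw":0},{"claw":-0.3,"delta_pos":[0,0,-5],"yaw":0},{"claw":-1,"delta_pos":[0,0,-1],"yaw":0}]'

```text
clock: 20.35
eef_pos: [446.0, -217.6, 315.5]
tcp_rot: [3.138, 0.003, 1.782]
contact_force: [1.0, 0.6, -0.3]
opening: 0.843
grasp_force: 0.0
```

Run:
```python
from h import *
s=r.sense();print(s["eef_pos"],s["opening"])
go(466.8,-85.6,s["eef_pos"][2],.305)
f=grab("side"); cv2.imwrite("pics/s3.png",cv2.resize(f["img"][240:400,230:390],(480,480),interpolation=2))
```

```text
[ 445.9666553  -217.5812573   315.52966989] 0.8426317860033556
tool d cm [12.47  4.8  -0.02] yaw 1.477
```

View pics/s3.png

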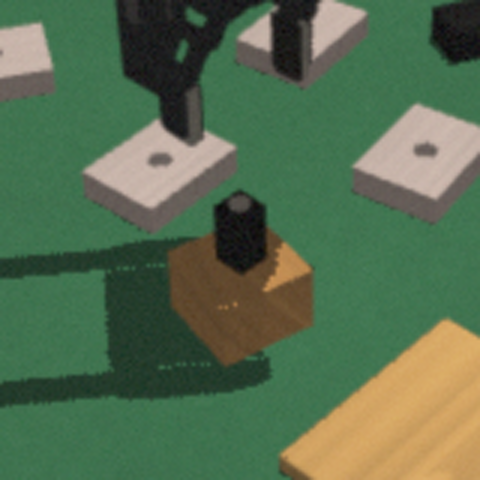

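The pin sits upright in its stand, with the handle top at about crop (240,200). Now to spacer D.

Call:
apply_moves --deltas '[{"claw":-1,"delta_pos":[4.16,1.6,0],"yaw":0},{"claw":-1,"delta_pos":[4.16,1.6,0],"yaw":0},{"claw":-1,"delta_pos":[4.15,1.6,0],"yaw":0},{"claw":-1,"delta_pos":[0,0,0],"yaw":0.17},{"claw":-1,"delta_pos":[0,0,0],"yaw":0.17},{"claw":-1,"delta_pos":[0,0,0],"yaw":0.17},{"claw":-1,"delta_pos":[0,0,0],"yaw":0.17},{"claw":-1,"delta_pos":[0,0,0],"yaw":0.17}]'

```text
clock: 21.4
eef_pos: [465.4, -85.0, 311.4]
tcp_rot: [-3.14, 0.001, 0.926]
contact_force: [0.4, -0.7, -0.7]
opening: 0.998
grasp_force: 0.0
```

Call:
apply_moves --deltas '[{"claw":-1,"delta_pos":[0,0,3],"yaw":0.16},{"claw":-1,"delta_pos":[0,0,3],"yaw":0.16},{"claw":-1,"delta_pos":[0,0,2],"yaw":0.155},{"claw":-1,"delta_pos":[0,0,2],"yaw":0.152},{"claw":-1,"delta_pos":[0,0,1],"yaw":0},{"claw":-1,"delta_pos":[0,0,0.5],"yaw":0},{"claw":-1,"delta_pos":[0,0,0],"yaw":0},{"claw":-1,"delta_pos":[0,0,0],"yaw":0}]'

```text
clock: 22.4
eef_pos: [466.1, -85.2, 198.2]
tcp_rot: [3.141, -0.001, 0.306]
contact_force: [0.3, 0.2, -0.6]
opening: 1.002
grasp_force: 0.0
```

Run:
```python
from h import *
s=r.sense();print(s["eef_pos"],s["tcp_rot"],s["opening"])
go(466.8,-85.6,s["eef_pos"][2],.305)
f=grab("side"); cv2.imwrite("pics/s4.png",cv2.resize(f["img"][210:330,220:340],(600,600),interpolation=2))
```

```text
[466.09435871 -85.19334407 198.15403616] [ 3.14120251e+00 -7.21643265e-04  3.05753551e-01] 1.001867310812589
tool d cm [0.06 0.06 0.  ] yaw 0.001
```

View pics/s4.png

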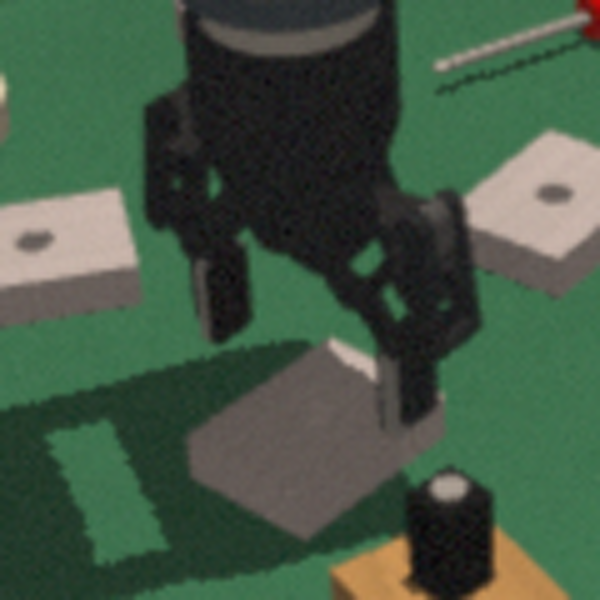

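Run:
```python
from h import *
f=grab("side")
for o in (43,50):
  for z in (20,30,38,45): print(o,z,w2px(f,[466+o*np.sin(.305),-85.2-o*np.cos(.305),z]), w2px(f,[466-o*np.sin(.305),-85.2+o*np.cos(.305),z]))
```

```text
43 20 [[299.28323132 301.70076832]] [[266.27940728 284.53030845]]
43 30 [[299.07862547 297.50615894]] [[265.92186999 280.4315457 ]]
43 38 [[298.91342625 294.11942184]] [[265.63330758 277.12350232]]
43 45 [[298.76775833 291.13309454]] [[265.37894601 274.20753308]]
50 20 [[302.09963087 303.166019  ]] [[263.71665727 283.19702064]]
50 30 [[301.90874678 298.96357617]] [[263.34785118 279.10601264]]
50 38 [[301.75462134 295.57039993]] [[263.05020303 275.80432923]]
50 45 [[301.61871411 292.57830999]] [[262.78783934 272.89404116]]
```

The side crop puts the open fingertips at about z = 36, so they stand roughly 162 mm ahead of the TCP. I'll grasp at TCP z of about 171.

Call:
apply_moves --deltas '[{"claw":-1,"delta_pos":[0.05,0.05,1],"yaw":0},{"claw":-1,"delta_pos":[0,0,1],"yaw":0},{"claw":-1,"delta_pos":[0,0,0.7],"yaw":0},{"claw":-1,"delta_pos":[0,0,0],"yaw":0},{"claw":1,"delta_pos":[0,0,0],"yaw":0},{"claw":1,"delta_pos":[0,0,0],"yaw":0},{"claw":1,"delta_pos":[0,0,0],"yaw":0},{"claw":1,"delta_pos":[0,0,0],"yaw":0}]' --grip_force 60

```text
clock: 23.5
eef_pos: [466.6, -85.5, 171.1]
tcp_rot: [3.141, -0.0, 0.305]
contact_force: [-2.6, -0.4, 5.8]
opening: 0.683
grasp_force: 65.1
```

Call:
apply_moves --deltas '[{"claw":1,"delta_pos":[0,0,0],"yaw":0},{"claw":1,"delta_pos":[0,0,-0.5],"yaw":0},{"claw":1,"delta_pos":[0,0,-2],"yaw":0},{"claw":1,"delta_pos":[0,0,-3],"yaw":0},{"claw":1,"delta_pos":[0,0,-3],"yaw":0},{"claw":1,"delta_pos":[0,0,-1],"yaw":0},{"claw":1,"delta_pos":[0,0,0],"yaw":0}]'

```text
clock: 24.38
eef_pos: [466.6, -85.5, 265.9]
tcp_rot: [3.141, -0.001, 0.305]
contact_force: [1.2, 0.7, -1.9]
opening: 0.687
grasp_force: 65.1
```

Run:
```python
from h import *
s=r.sense();print(s["eef_pos"],s["tcp_rot"],s["opening"],s["grasp_force"],s["contact_force"])
T=grab("top","top1");P=cloud(T); h=cv2.cvtColor(T["img"],cv2.COLOR_BGR2HSV)
m=np.zeros((480,640),bool); m[240:315,145:210]=(h[...,2]<60)[240:315,145:210]; print(rect(T,m,5))
S=grab("side")
# mat corners from side
h=cv2.cvtColor(S["img"],cv2.COLOR_BGR2HSV);m=np.zeros((480,640),bool); m[180:220,170:255]=(h[...,2]<60)[180:220,170:255]; print("side",rect(S,m,5))
go(518.2,367.5,s["eef_pos"][2],-.127)
print("bore px top",w2px(T,[s["eef_pos"][0],s["eef_pos"][1],s["eef_pos"][2]-155]))
```

```text
[466.55022634 -85.46738926 265.91081267] [ 3.14105747e+00 -9.94989869e-04  3.04848129e-01] 0.6873568835165194 65.10841459035873 [ 1.21003812  0.68186543 -1.9235989 ]
(array([517.9, 367.2, 139.9, 110.1]), np.float64(-0.127))
side (array([517.2, 365.5, 138.7, 111.8]), np.float64(-0.126))
tool d cm [ 18.56 -41.64  -0.11] yaw 0.432
bore px top [[361.55643667 298.23218907]]
```

Call:
apply_moves --deltas '[{"claw":1,"delta_pos":[2.32,-5.2,0],"yaw":0},{"claw":1,"delta_pos":[2.32,-5.2,0],"yaw":0},{"claw":1,"delta_pos":[2.32,-5.2,0],"yaw":0},{"claw":1,"delta_pos":[2.32,-5.2,0],"yaw":0},{"claw":1,"delta_pos":[2.32,-5.2,0],"yaw":0},{"claw":1,"delta_pos":[2.32,-5.2,0],"yaw":0},{"claw":1,"delta_pos":[2.32,-5.2,0],"yaw":0},{"claw":1,"delta_pos":[2.32,-5.2,0],"yaw":0}]'

```text
clock: 25.48
eef_pos: [518.3, 368.8, 263.8]
tcp_rot: [3.141, 0.002, 0.305]
contact_force: [0.2, -0.3, -2.1]
opening: 0.69
grasp_force: 65.1
```

Call:
apply_moves --deltas '[{"claw":1,"delta_pos":[0,0,2],"yaw":0.144},{"claw":1,"delta_pos":[0,0,2],"yaw":0.144},{"claw":1,"delta_pos":[0,0,2],"yaw":0.144},{"claw":1,"delta_pos":[0,0,1],"yaw":0},{"claw":1,"delta_pos":[0,0,0],"yaw":0},{"claw":1,"delta_pos":[0,0,0],"yaw":0}]'

```text
clock: 26.22
eef_pos: [519.0, 367.2, 196.0]
tcp_rot: [-3.141, -0.0, -0.126]
contact_force: [0.4, 0.6, -1.3]
opening: 0.687
grasp_force: 65.2
```

Run:
```python
from h import *
s=r.sense();print(s["eef_pos"],s["tcp_rot"],s["opening"],s["contact_force"])
go(518,367.5,177,-.127)
```

```text
[518.95698731 367.15211641 196.02665735] [-3.14123825e+00 -3.87399946e-04 -1.25557976e-01] 0.6874495509591604 [ 0.35806399  0.64751252 -1.26891448]
tool d cm [-0.1  -0.02  1.9 ] yaw 0.001
```

Call:
apply_moves --deltas '[{"claw":1,"delta_pos":[-0.1,0,1],"yaw":0},{"claw":1,"delta_pos":[0,0,0.6],"yaw":0},{"claw":1,"delta_pos":[0,0,0.3],"yaw":0},{"claw":1,"delta_pos":[0,0,0.1],"yaw":0},{"claw":1,"delta_pos":[0,0,0],"yaw":0}]'

```text
clock: 26.85
eef_pos: [517.5, 367.1, 176.2]
tcp_rot: [3.141, 0.001, -0.127]
contact_force: [-2.8, -1.8, 5.6]
opening: 0.687
grasp_force: 66.0
```

Call:
apply_moves --deltas '[{"claw":-1,"delta_pos":[0,0,0],"yaw":0},{"claw":-1,"delta_pos":[0,0,0],"yaw":0},{"claw":-1,"delta_pos":[0,0,0],"yaw":0},{"claw":-1,"delta_pos":[0,0,-2],"yaw":0},{"claw":-1,"delta_pos":[0,0,-4],"yaw":0},{"claw":-1,"delta_pos":[0,0,-4],"yaw":0},{"claw":-1,"delta_pos":[0,0,0],"yaw":0}]'

```text
clock: 27.72
eef_pos: [519.0, 368.1, 280.6]
tcp_rot: [-3.137, -0.005, -0.127]
contact_force: [0.4, -0.1, -0.2]
opening: 1.003
grasp_force: 0.0
```

Run:
```python
from h import *
s=r.sense();print(s["eef_pos"],s["opening"])
go(612.4,-173.3,s["eef_pos"][2],.404)
f=grab("side");g=grab("top")
h=cv2.cvtColor(f["img"],cv2.COLOR_BGR2HSV)
for f in (f,g):
    print()
    h=cv2.cvtColor(f["img"],cv2.COLOR_BGR2HSV);P=cloud(f)
    m=((h[...,1]<60)&(h[...,2]>110)&(P[...,0]>450)&(P[...,0]<590)&(P[...,1]>310)&(P[...,1]<430)&(P[...,2]<40))
    if m.sum()>200: print(m.sum(),np.median(P[m][:,2]),rect(f,m,25))
for q in spacers(f): print(q[2:]) if 3<q[2]<120 else 0
```

```text
[518.95712631 368.0501095  280.6090374 ] 1.0025592848303206
tool d cm [16.14 52.51 -0.17] yaw -0.531


207 24.390548792524214 (array([550.1, 381.3,  22.3,  17.2]), np.float64(1.561))
(19.5, array([627.7,  -9.4,  81.1,  61.6]), np.float64(0.386))
(19.6, array([ 612.3, -173.5,   81.3,   61.2]), np.float64(0.405))
(19.3, array([611.8, 204.4,  81.5,  61.3]), np.float64(0.066))
(18.2, array([440.4, 218. ,  63.7,  62.8]), np.float64(1.563))
(19.6, array([427.4,  84.5,  80.7,  60.1]), np.float64(-0.327))
```

Call:
apply_moves --deltas '[{"claw":-1,"delta_pos":[1.62,5.24,0],"yaw":0},{"claw":-1,"delta_pos":[1.62,5.24,0],"yaw":0},{"claw":-1,"delta_pos":[1.62,5.24,0],"yaw":0},{"claw":-1,"delta_pos":[1.62,5.24,0],"yaw":0},{"claw":-1,"delta_pos":[1.62,5.24,0],"yaw":0},{"claw":-1,"delta_pos":[1.62,5.24,0],"yaw":0},{"claw":-1,"delta_pos":[1.62,5.24,0],"yaw":0},{"claw":-1,"delta_pos":[1.62,5.24,0],"yaw":0}]'

```text
clock: 28.82
eef_pos: [592.7, -66.8, 274.7]
tcp_rot: [3.142, 0.002, -0.127]
contact_force: [-0.2, 0.2, -0.3]
opening: 1.001
grasp_force: 0.0
```

Call:
apply_moves --deltas '[{"claw":-1,"delta_pos":[1.62,5.24,0],"yaw":0},{"claw":-1,"delta_pos":[1.62,5.24,0],"yaw":0},{"claw":-1,"delta_pos":[0,0,2],"yaw":-0.133},{"claw":-1,"delta_pos":[0,0,2],"yaw":-0.133},{"claw":-1,"delta_pos":[0,0,2],"yaw":-0.133},{"claw":-1,"delta_pos":[0,0,2],"yaw":-0.132},{"claw":-1,"delta_pos":[0,0,0],"yaw":0},{"claw":-1,"delta_pos":[0,0,0],"yaw":0}]'

```text
clock: 29.82
eef_pos: [611.9, -173.1, 195.8]
tcp_rot: [-3.141, 0.0, 0.401]
contact_force: [-0.0, -0.0, 0.8]
opening: 1.002
grasp_force: 0.0
```

```bash
cat >> h.py <<'E'
def pile(f,x,y,zt):        # rect of topmost grey face near x,y
    h=cv2.cvtColor(f["img"],cv2.COLOR_BGR2HSV);P=cloud(f)
    m=(h[...,1]<60)&(h[...,2]>110)&(abs(P[...,0]-x)<70)&(abs(P[...,1]-y)<70)&(abs(P[...,2]-zt)<6)
    return (int(m.sum()),round(float(np.median(P[m][:,2])),1))+rect(f,m,zt) if m.sum()>200 else int(m.sum())
E
python3 - <<'E'
from h import *
s=r.sense();print(s["eef_pos"],s["tcp_rot"][2])
go(612.4,-173.3,171,.404)
for n in("top","side"): print(pile(grab(n),518,367,25))
E
```

```text
[ 611.91082252 -173.11140642  195.75398406] 0.4009947443598554
tool d cm [0.04 0.04 2.48] yaw -0.003
(748, 24.3, array([517.4, 365.9,  79.8,  60.7]), np.float64(-0.128))
(380, 26.0, array([517.1, 366. ,  81.5,  64.4]), np.float64(-0.129))
```

D lies on the mat within about 1 mm, at yaw -0.128. Now grasp E.

Call:
apply_moves --deltas '[{"claw":-1,"delta_pos":[0.03,0.03,1],"yaw":0},{"claw":-1,"delta_pos":[0,0,1],"yaw":0},{"claw":-1,"delta_pos":[0,0,0.5],"yaw":0},{"claw":-1,"delta_pos":[0,0,0],"yaw":0},{"claw":1,"delta_pos":[0,0,0],"yaw":0},{"claw":1,"delta_pos":[0,0,0],"yaw":0},{"claw":1,"delta_pos":[0,0,0],"yaw":0},{"claw":1,"delta_pos":[0,0,0],"yaw":0}]'

```text
clock: 30.92
eef_pos: [612.6, -173.3, 171.3]
tcp_rot: [3.141, -0.001, 0.404]
contact_force: [-0.6, -0.7, 5.4]
opening: 0.687
grasp_force: 66.1
```

Call:
apply_moves --deltas '[{"claw":1,"delta_pos":[0,0,0],"yaw":0},{"claw":1,"delta_pos":[0,0,-0.5],"yaw":0},{"claw":1,"delta_pos":[0,0,-2],"yaw":0},{"claw":1,"delta_pos":[0,0,-3],"yaw":0},{"claw":1,"delta_pos":[0,0,-3],"yaw":0},{"claw":1,"delta_pos":[0,0,-1],"yaw":0},{"claw":1,"delta_pos":[0,0,0],"yaw":0}]'

```text
clock: 31.8
eef_pos: [612.4, -173.3, 266.5]
tcp_rot: [3.141, -0.001, 0.404]
contact_force: [-0.7, 0.8, -2.4]
opening: 0.685
grasp_force: 65.4
```

Run:
```python
from h import *
s=r.sense();print(s["eef_pos"],s["tcp_rot"][2],s["opening"],s["grasp_force"])
go(517.6,367.1,s["eef_pos"][2],-.128)
```

```text
[ 612.38849916 -173.32202484  266.48706971] 0.4038157962117723 0.6846672694609656 65.42917259037495
tool d cm [ 1.252e+01 -5.342e+01 -3.000e-02] yaw 0.532
```

Call:
apply_moves --deltas '[{"claw":1,"delta_pos":[1.25,-5.34,0],"yaw":0},{"claw":1,"delta_pos":[1.25,-5.34,0],"yaw":0},{"claw":1,"delta_pos":[1.25,-5.34,0],"yaw":0},{"claw":1,"delta_pos":[1.25,-5.34,0],"yaw":0},{"claw":1,"delta_pos":[1.25,-5.34,0],"yaw":0},{"claw":1,"delta_pos":[1.25,-5.34,0],"yaw":0},{"claw":1,"delta_pos":[1.25,-5.34,0],"yaw":0},{"claw":1,"delta_pos":[1.25,-5.34,0],"yaw":0}]'

```text
clock: 32.8
eef_pos: [535.4, 260.3, 264.3]
tcp_rot: [3.141, 0.002, 0.404]
contact_force: [1.2, 0.4, -3.3]
opening: 0.689
grasp_force: 65.5
```

Call:
apply_moves --deltas '[{"claw":1,"delta_pos":[1.25,-5.34,0],"yaw":0},{"claw":1,"delta_pos":[1.25,-5.34,0],"yaw":0},{"claw":1,"delta_pos":[0,0,1],"yaw":0.133},{"claw":1,"delta_pos":[0,0,1],"yaw":0.133},{"claw":1,"delta_pos":[0,0,1],"yaw":0.133},{"claw":1,"delta_pos":[0,0,2],"yaw":0.133},{"claw":1,"delta_pos":[0,0,0],"yaw":0},{"claw":1,"delta_pos":[0,0,0],"yaw":0}]'

```text
clock: 33.8
eef_pos: [517.4, 366.8, 215.4]
tcp_rot: [3.141, 0.001, -0.125]
contact_force: [-0.1, 0.0, -1.7]
opening: 0.683
grasp_force: 65.6
```

Run:
```python
from h import *
s=r.sense();print(s["eef_pos"],s["tcp_rot"][2],s["opening"],s["grasp_force"])
go(517.6,367.1,196.2,-.128)
```

```text
[517.37584763 366.81223126 215.40141177] -0.12535183098409153 0.6832146376096819 65.59787794947624
tool d cm [ 0.02 -0.03  1.92] yaw 0.003
```

Call:
apply_moves --deltas '[{"claw":1,"delta_pos":[0,0,1],"yaw":0},{"claw":1,"delta_pos":[0,0,0.6],"yaw":0},{"claw":1,"delta_pos":[0,0,0.3],"yaw":0},{"claw":1,"delta_pos":[0,0,0.1],"yaw":0},{"claw":1,"delta_pos":[0,0,0],"yaw":0}]'

```text
clock: 34.42
eef_pos: [517.3, 366.7, 196.3]
tcp_rot: [3.141, 0.0, -0.128]
contact_force: [-3.3, -1.9, 5.3]
opening: 0.688
grasp_force: 66.5
```

Call:
apply_moves --deltas '[{"claw":-1,"delta_pos":[0,0,0],"yaw":0},{"claw":-1,"delta_pos":[0,0,0],"yaw":0},{"claw":-1,"delta_pos":[0,0,0],"yaw":0},{"claw":-1,"delta_pos":[0,0,-2],"yaw":0},{"claw":-1,"delta_pos":[0,0,-4],"yaw":0},{"claw":-1,"delta_pos":[0,0,-2],"yaw":0},{"claw":-1,"delta_pos":[2.87,3.7,0],"yaw":0},{"claw":-1,"delta_pos":[2.87,3.7,0],"yaw":0}]'

```text
clock: 35.42
eef_pos: [565.3, 285.7, 276.8]
tcp_rot: [-3.141, -0.001, -0.127]
contact_force: [0.8, -0.5, 0.4]
opening: 0.999
grasp_force: 0.0
```

Call:
apply_moves --deltas '[{"claw":-1,"delta_pos":[2.87,3.7,0],"yaw":0},{"claw":-1,"delta_pos":[2.87,3.7,0],"yaw":0},{"claw":-1,"delta_pos":[0,0,3],"yaw":-0.097},{"claw":-1,"delta_pos":[0,0,3],"yaw":-0.097},{"claw":-1,"delta_pos":[0,0,2],"yaw":0},{"claw":-1,"delta_pos":[0,0,0],"yaw":0},{"claw":-1,"delta_pos":[0,0,0],"yaw":0}]'

```text
clock: 36.3
eef_pos: [612.8, 205.7, 196.6]
tcp_rot: [-3.141, -0.001, 0.065]
contact_force: [-0.0, 0.6, -0.9]
opening: 1.005
grasp_force: 0.0
```

Run:
```python
from h import *
s=r.sense();print(s["eef_pos"],s["tcp_rot"][2])
go(612.2,205.2,171.2,.066)
T=grab("top");print(pile(T,518,367,45),pile(grab("side"),518,367,45))
```

```text
[612.80458006 205.74628491 196.61952016] 0.06489398281513847
tool d cm [-0.07  0.05  2.54] yaw -0.001
(339, 44.5, array([518.4, 377.4,  79.8,  37.4]), np.float64(-0.118)) (368, 46.2, array([517. , 366.7,  81.4,  63.1]), np.float64(-0.125))
```

The second block is on the mat pile and square to it; the side view reads (517.0,366.7) at yaw -0.125. Now grasp A.

Call:
apply_moves --deltas '[{"claw":-1,"delta_pos":[-0.05,0.03,1],"yaw":0},{"claw":-1,"delta_pos":[0,0,1],"yaw":0},{"claw":-1,"delta_pos":[0,0,0.5],"yaw":0},{"claw":-1,"delta_pos":[0,0,0],"yaw":0},{"claw":1,"delta_pos":[0,0,0],"yaw":0},{"claw":1,"delta_pos":[0,0,0],"yaw":0},{"claw":1,"delta_pos":[0,0,0],"yaw":0},{"claw":1,"delta_pos":[0,0,0],"yaw":0}]'

```text
clock: 37.4
eef_pos: [612.2, 205.1, 171.2]
tcp_rot: [-3.141, -0.001, 0.066]
contact_force: [-2.2, -0.4, 6.0]
opening: 0.69
grasp_force: 66.0
```

Call:
apply_moves --deltas '[{"claw":1,"delta_pos":[0,0,0],"yaw":0},{"claw":1,"delta_pos":[0,0,-0.5],"yaw":0},{"claw":1,"delta_pos":[0,0,-2],"yaw":0},{"claw":1,"delta_pos":[0,0,-3],"yaw":0},{"claw":1,"delta_pos":[0,0,-3],"yaw":0},{"claw":1,"delta_pos":[0,0,-3],"yaw":0},{"claw":1,"delta_pos":[0,0,0],"yaw":0}]'

```text
clock: 38.28
eef_pos: [612.8, 205.4, 289.2]
tcp_rot: [-3.14, -0.005, 0.066]
contact_force: [0.8, 0.1, -3.8]
opening: 0.685
grasp_force: 65.4
```

Run:
```python
from h import *
s=r.sense();print(s["eef_pos"],s["tcp_rot"][2],s["opening"],s["grasp_force"])
go(479.2,-362.5,s["eef_pos"][2],.235)
T=grab("top");h=cv2.cvtColor(T["img"],cv2.COLOR_BGR2HSV)
m=np.zeros((480,640),bool); m[255:330,440:510]=((h[...,0]<30)&(h[...,1]>40))[255:330,440:510]; print(rect(T,m,12))
S=grab("side");h=cv2.cvtColor(S["img"],cv2.COLOR_BGR2HSV);P=cloud(S);m=np.zeros((480,640),bool)
m[340:432,320:435]=((h[...,0]<30)&(h[...,1]>40)&(P[...,2]>10.5))[340:432,320:435]; print(rect(S,m,12))
```

```text
[612.8396273  205.400038   289.22211098] 0.06581554189245864 0.6846357437687393 65.38607865571976
tool d cm [-17.07  55.79  -0.17] yaw -0.169
(array([ 479.1, -362.7,  139.6,  111.3]), np.float64(0.235))
(array([ 477.9, -365.8,  141.6,  111. ]), np.float64(0.234))
```

Call:
apply_moves --deltas '[{"claw":1,"delta_pos":[-1.71,5.59,0],"yaw":0},{"claw":1,"delta_pos":[-1.71,5.59,0],"yaw":0},{"claw":1,"delta_pos":[-1.71,5.59,0],"yaw":0},{"claw":1,"delta_pos":[-1.71,5.59,0],"yaw":0},{"claw":1,"delta_pos":[-1.71,5.59,0],"yaw":0},{"claw":1,"delta_pos":[-1.71,5.59,0],"yaw":0},{"claw":1,"delta_pos":[-1.71,5.59,0],"yaw":0},{"claw":1,"delta_pos":[-1.71,5.59,0],"yaw":0}]'

```text
clock: 39.38
eef_pos: [503.6, -251.7, 284.4]
tcp_rot: [-3.14, 0.002, 0.066]
contact_force: [1.6, -0.2, -1.4]
opening: 0.684
grasp_force: 65.4
```

Call:
apply_moves --deltas '[{"claw":1,"delta_pos":[-1.71,5.59,0],"yaw":0},{"claw":1,"delta_pos":[-1.71,5.59,0],"yaw":0},{"claw":1,"delta_pos":[0,0,2],"yaw":-0.085},{"claw":1,"delta_pos":[0,0,3],"yaw":-0.085},{"claw":1,"delta_pos":[0,0,3],"yaw":0},{"claw":1,"delta_pos":[0,0,0.5],"yaw":0},{"claw":1,"delta_pos":[0,0,0],"yaw":0},{"claw":1,"delta_pos":[0,0,0],"yaw":0}]'

```text
clock: 40.38
eef_pos: [478.5, -364.2, 201.7]
tcp_rot: [3.14, -0.001, 0.236]
contact_force: [0.1, -0.8, -2.1]
opening: 0.689
grasp_force: 65.5
```

Run:
```python
from h import *
s=r.sense();print(s["eef_pos"],s["tcp_rot"][2],s["contact_force"])
go(478.8,-363.5,183.2,.235)
```

```text
[ 478.4696998  -364.17120907  201.6897757 ] 0.23587310671950878 [ 0.14426608 -0.81667927 -2.08925155]
tool d cm [ 0.05 -0.06  1.85] yaw 0.001
```

Call:
apply_moves --deltas '[{"claw":1,"delta_pos":[0.03,-0.05,1],"yaw":0},{"claw":1,"delta_pos":[0,0,0.5],"yaw":0},{"claw":1,"delta_pos":[0,0,0.3],"yaw":0},{"claw":1,"delta_pos":[0,0,0.1],"yaw":0},{"claw":1,"delta_pos":[0,0,0],"yaw":0}]'

```text
clock: 41.0
eef_pos: [478.1, -363.3, 183.2]
tcp_rot: [-3.141, 0.0, 0.236]
contact_force: [-5.9, 5.3, 18.7]
opening: 0.687
grasp_force: 68.0
```

Call:
apply_moves --deltas '[{"claw":-1,"delta_pos":[0,0,0],"yaw":0},{"claw":-1,"delta_pos":[0,0,0],"yaw":0},{"claw":-1,"delta_pos":[0,0,0],"yaw":0},{"claw":-1,"delta_pos":[0,0,-2],"yaw":0},{"claw":-1,"delta_pos":[0,0,-4],"yaw":0},{"claw":-1,"delta_pos":[0,0,-4],"yaw":0},{"claw":-1,"delta_pos":[2.85,-3.87,0],"yaw":0},{"claw":-1,"delta_pos":[2.85,-3.87,0],"yaw":0}]'

```text
clock: 42.0
eef_pos: [516.0, -274.4, 283.9]
tcp_rot: [3.14, -0.002, 0.234]
contact_force: [0.1, -0.1, -0.1]
opening: 0.998
grasp_force: 0.0
```

Call:
apply_moves --deltas '[{"claw":-1,"delta_pos":[2.85,-3.87,0],"yaw":0},{"claw":-1,"delta_pos":[2.85,-3.87,0],"yaw":0},{"claw":-1,"delta_pos":[2.85,-3.87,0],"yaw":0},{"claw":-1,"delta_pos":[2.85,-3.87,0],"yaw":0},{"claw":-1,"delta_pos":[2.85,-3.87,0],"yaw":0},{"claw":-1,"delta_pos":[2.85,-3.87,0],"yaw":0},{"claw":-1,"delta_pos":[0,0,2],"yaw":-0.075},{"claw":-1,"delta_pos":[0,0,3],"yaw":-0.072}]'

```text
clock: 43.0
eef_pos: [628.5, -8.2, 233.4]
tcp_rot: [3.14, -0.003, 0.387]
contact_force: [-0.2, -0.6, -0.9]
opening: 1.0
grasp_force: 0.0
```

Call:
apply_moves --deltas '[{"claw":-1,"delta_pos":[0,0,3],"yaw":0},{"claw":-1,"delta_pos":[0,0,0.5],"yaw":0},{"claw":-1,"delta_pos":[0,0,0],"yaw":0},{"claw":-1,"delta_pos":[0,0,0],"yaw":0}]'

```text
clock: 43.5
eef_pos: [628.2, -9.2, 198.3]
tcp_rot: [3.141, -0.002, 0.383]
contact_force: [-0.5, -0.3, 0.5]
opening: 1.001
grasp_force: 0.0
```

Run:
```python
from h import *
s=r.sense();print(s["eef_pos"],s["tcp_rot"][2])
go(627.9,-9.1,171.2,.383)
T=grab("top");S=grab("side");print(pile(T,479,-363,32),pile(S,479,-363,32),pile(T,518,367,45))
b=cv2.resize(T["img"][250:340,435:515],(534,600),interpolation=2); cv2.imwrite("pics/b1.png",b)
```

```text
[628.24893063  -9.18860422 198.29731295] 0.38265297744245896
tool d cm [-0.03 -0.02  2.71] yaw -0.0
(789, 31.8, array([ 478.1, -363.8,   79.4,   60.7]), np.float64(0.235)) (1437, 32.9, array([ 477.7, -365.1,   81.1,   60.7]), np.float64(0.235)) (768, 44.5, array([516.8, 365.5,  79.8,  60.9]), np.float64(-0.126))
```

View pics/b1.png

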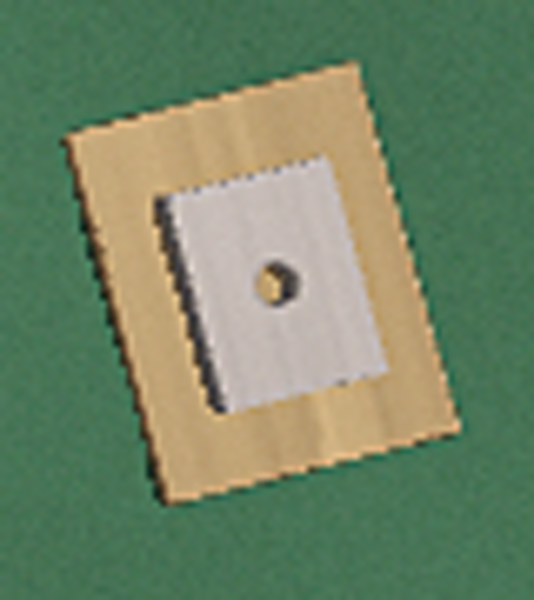

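The picture shows spacer A centred on the board, bore at crop (278,284), and square to it. Plywood shows through the bore. Now grasp C.

Call:
apply_moves --deltas '[{"claw":-1,"delta_pos":[-0.02,0,1.2],"yaw":0},{"claw":-1,"delta_pos":[0,0,1],"yaw":0},{"claw":-1,"delta_pos":[0,0,0.5],"yaw":0},{"claw":-1,"delta_pos":[0,0,0],"yaw":0},{"claw":1,"delta_pos":[0,0,0],"yaw":0},{"claw":1,"delta_pos":[0,0,0],"yaw":0},{"claw":1,"delta_pos":[0,0,0],"yaw":0},{"claw":1,"delta_pos":[0,0,0],"yaw":0}]'

```text
clock: 44.6
eef_pos: [627.7, -9.2, 170.3]
tcp_rot: [3.141, -0.001, 0.383]
contact_force: [-0.6, -0.6, 5.9]
opening: 0.687
grasp_force: 65.7
```

Call:
apply_moves --deltas '[{"claw":1,"delta_pos":[0,0,0],"yaw":0},{"claw":1,"delta_pos":[0,0,-0.5],"yaw":0},{"claw":1,"delta_pos":[0,0,-2],"yaw":0},{"claw":1,"delta_pos":[0,0,-3],"yaw":0},{"claw":1,"delta_pos":[0,0,-3],"yaw":0},{"claw":1,"delta_pos":[0,0,-3],"yaw":0},{"claw":1,"delta_pos":[0,0,0],"yaw":0}]'

```text
clock: 45.48
eef_pos: [628.4, -9.2, 288.1]
tcp_rot: [3.139, -0.005, 0.383]
contact_force: [1.1, 0.2, -2.6]
opening: 0.69
grasp_force: 65.1
```

Run:
```python
from h import *
s=r.sense();print(s["eef_pos"],s["tcp_rot"][2],s["opening"],s["grasp_force"])
go(478.1,-363.4,s["eef_pos"][2],.235)
```

```text
[628.35738425  -9.19112854 288.1461521 ] 0.3828421777480502 0.6903913700129535 65.1373641192913
tool d cm [-27.17  27.24  -0.08] yaw 0.148
```

Call:
apply_moves --deltas '[{"claw":1,"delta_pos":[-3.39,3.4,0],"yaw":0},{"claw":1,"delta_pos":[-3.39,3.4,0],"yaw":0},{"claw":1,"delta_pos":[-3.39,3.4,0],"yaw":0},{"claw":1,"delta_pos":[-3.39,3.4,0],"yaw":0},{"claw":1,"delta_pos":[-3.39,3.4,0],"yaw":0},{"claw":1,"delta_pos":[-3.39,3.4,0],"yaw":0},{"claw":1,"delta_pos":[-3.39,3.4,0],"yaw":0},{"claw":1,"delta_pos":[-3.39,3.4,0],"yaw":0}]'

```text
clock: 46.48
eef_pos: [476.3, -363.9, 284.0]
tcp_rot: [-3.141, 0.001, 0.383]
contact_force: [0.4, 0.4, -2.1]
opening: 0.686
grasp_force: 65.1
```

Call:
apply_moves --deltas '[{"claw":1,"delta_pos":[0,0,1],"yaw":0.074},{"claw":1,"delta_pos":[0,0,2],"yaw":0.074},{"claw":1,"delta_pos":[0,0,2],"yaw":0},{"claw":1,"delta_pos":[0,0,1.5],"yaw":0},{"claw":1,"delta_pos":[0,0,0],"yaw":0},{"claw":1,"delta_pos":[0,0,0],"yaw":0}]'

```text
clock: 47.22
eef_pos: [477.6, -362.9, 220.1]
tcp_rot: [3.141, -0.0, 0.235]
contact_force: [1.2, -0.7, -1.2]
opening: 0.688
grasp_force: 65.1
```

Run:
```python
from h import *
s=r.sense();print(s["eef_pos"],s["tcp_rot"][2],s["contact_force"])
go(478.1,-363.4,202.3,.235)
```

```text
[ 477.62420902 -362.90253142  220.05745437] 0.23492736335352538 [ 1.16138267 -0.65043161 -1.21312809]
tool d cm [0.03 0.06 1.78] yaw -0.0
```

Call:
apply_moves --deltas '[{"claw":1,"delta_pos":[0.03,0.05,0.8],"yaw":0},{"claw":1,"delta_pos":[0,0,0.5],"yaw":0},{"claw":1,"delta_pos":[0,0,0.3],"yaw":0},{"claw":1,"delta_pos":[0,0,0.2],"yaw":0},{"claw":1,"delta_pos":[0,0,0],"yaw":0}]'

```text
clock: 47.85
eef_pos: [477.7, -363.2, 202.3]
tcp_rot: [-3.141, 0.0, 0.235]
contact_force: [-2.9, 1.3, 6.4]
opening: 0.691
grasp_force: 66.1
```

Call:
apply_moves --deltas '[{"claw":-1,"delta_pos":[0,0,0],"yaw":0},{"claw":-1,"delta_pos":[0,0,0],"yaw":0},{"claw":-1,"delta_pos":[0,0,0],"yaw":0},{"claw":-1,"delta_pos":[0,0,-2],"yaw":0},{"claw":-1,"delta_pos":[0,0,-4],"yaw":0},{"claw":-1,"delta_pos":[0,0,-3],"yaw":0},{"claw":-1,"delta_pos":[0,0,0],"yaw":0},{"claw":-1,"delta_pos":[0.69,-5.59,0],"yaw":0}]'

```text
clock: 48.85
eef_pos: [472.1, -308.8, 292.6]
tcp_rot: [3.139, -0.002, 0.232]
contact_force: [0.9, 0.7, -0.4]
opening: 0.998
grasp_force: 0.0
```

Call:
apply_moves --deltas '[{"claw":-1,"delta_pos":[0.69,-5.59,0],"yaw":0},{"claw":-1,"delta_pos":[0.69,-5.59,0],"yaw":0},{"claw":-1,"delta_pos":[0.69,-5.59,0],"yaw":0},{"claw":-1,"delta_pos":[0.69,-5.59,0],"yaw":0},{"claw":-1,"delta_pos":[0.69,-5.59,0],"yaw":0},{"claw":-1,"delta_pos":[0.69,-5.59,0],"yaw":0},{"claw":-1,"delta_pos":[0.69,-5.59,0],"yaw":0},{"claw":-1,"delta_pos":[0,0,1],"yaw":0.14}]'

```text
clock: 49.85
eef_pos: [427.0, 87.8, 282.0]
tcp_rot: [-3.141, -0.001, 0.097]
contact_force: [0.2, -0.6, -0.6]
opening: 0.997
grasp_force: 0.0
```

Call:
apply_moves --deltas '[{"claw":-1,"delta_pos":[0,0,3],"yaw":0.14},{"claw":-1,"delta_pos":[0,0,3],"yaw":0.14},{"claw":-1,"delta_pos":[0,0,2],"yaw":0.142},{"claw":-1,"delta_pos":[0,0,0.3],"yaw":0},{"claw":-1,"delta_pos":[0,0,0],"yaw":0},{"claw":-1,"delta_pos":[0,0,0],"yaw":0}]'

```text
clock: 50.6
eef_pos: [427.8, 84.6, 199.4]
tcp_rot: [-3.141, -0.001, -0.326]
contact_force: [0.3, -0.0, 0.6]
opening: 1.0
grasp_force: 0.0
```

Run:
```python
from h import *
s=r.sense();print(s["eef_pos"],s["tcp_rot"][2])
go(427.3,84.9,171.2,-.327)
T=grab("top");S=grab("side");print(pile(T,479,-363,52),pile(S,479,-363,52))
```

```text
[427.80754991  84.59304732 199.43619205] -0.3255920483909065
tool d cm [-0.06 -0.01  2.82] yaw 0.001
(824, 51.6, array([ 478.3, -363.4,   80.1,   60.6]), np.float64(0.239)) (1459, 52.8, array([ 478.3, -363.9,   81.3,   60.9]), np.float64(0.235))
```

The second block is within about 1 mm of the first. Now grasp B.

Call:
apply_moves --deltas '[{"claw":-1,"delta_pos":[-0.03,0,1.3],"yaw":0},{"claw":-1,"delta_pos":[0,0,1],"yaw":0},{"claw":-1,"delta_pos":[0,0,0.5],"yaw":0},{"claw":-1,"delta_pos":[0,0,0],"yaw":0},{"claw":1,"delta_pos":[0,0,0],"yaw":0},{"claw":1,"delta_pos":[0,0,0],"yaw":0},{"claw":1,"delta_pos":[0,0,0],"yaw":0},{"claw":1,"delta_pos":[0,0,0],"yaw":0}]'

```text
clock: 51.7
eef_pos: [427.3, 84.7, 171.2]
tcp_rot: [-3.141, -0.001, -0.327]
contact_force: [-0.7, 0.7, 6.4]
opening: 0.688
grasp_force: 64.5
```

Call:
apply_moves --deltas '[{"claw":1,"delta_pos":[0,0,0],"yaw":0},{"claw":1,"delta_pos":[0,0,-0.5],"yaw":0},{"claw":1,"delta_pos":[0,0,-2],"yaw":0},{"claw":1,"delta_pos":[0,0,-4],"yaw":0},{"claw":1,"delta_pos":[0,0,-4],"yaw":0},{"claw":1,"delta_pos":[0,0,-3],"yaw":0},{"claw":1,"delta_pos":[0,0,0],"yaw":0}]'

```text
clock: 52.58
eef_pos: [427.8, 84.8, 307.7]
tcp_rot: [-3.139, -0.004, -0.327]
contact_force: [-0.3, 0.9, -3.2]
opening: 0.684
grasp_force: 65.9
```

Run:
```python
from h import *
s=r.sense();print(s["eef_pos"],s["tcp_rot"][2],s["opening"],s["grasp_force"])
go(478.0,-363.4,s["eef_pos"][2],.235)
```

```text
[427.78085     84.77668208 307.68771188] -0.3271472185387627 0.6841662133383525 65.90357825160027
tool d cm [ 1.916e+01  4.083e+01 -2.000e-02] yaw -0.562
```

Call:
apply_moves --deltas '[{"claw":1,"delta_pos":[2.4,5.1,0],"yaw":0},{"claw":1,"delta_pos":[2.4,5.1,0],"yaw":0},{"claw":1,"delta_pos":[2.4,5.1,0],"yaw":0},{"claw":1,"delta_pos":[2.4,5.1,0],"yaw":0},{"claw":1,"delta_pos":[2.4,5.1,0],"yaw":0},{"claw":1,"delta_pos":[2.4,5.1,0],"yaw":0},{"claw":1,"delta_pos":[2.4,5.1,0],"yaw":0},{"claw":1,"delta_pos":[2.4,5.1,0],"yaw":0}]'

```text
clock: 53.58
eef_pos: [477.3, -365.0, 303.7]
tcp_rot: [-3.141, 0.002, -0.327]
contact_force: [0.9, -0.1, -2.6]
opening: 0.689
grasp_force: 65.9
```

Call:
apply_moves --deltas '[{"claw":1,"delta_pos":[0,0,1],"yaw":-0.14},{"claw":1,"delta_pos":[0,0,1],"yaw":-0.14},{"claw":1,"delta_pos":[0,0,2],"yaw":-0.141},{"claw":1,"delta_pos":[0,0,2.3],"yaw":-0.141},{"claw":1,"delta_pos":[0,0,0],"yaw":0},{"claw":1,"delta_pos":[0,0,0],"yaw":0}]'

```text
clock: 54.32
eef_pos: [477.8, -363.4, 242.4]
tcp_rot: [-3.141, 0.0, 0.232]
contact_force: [1.0, -0.8, -3.0]
opening: 0.69
grasp_force: 66.1
```

Run:
```python
from h import *
s=r.sense();print(s["eef_pos"],s["tcp_rot"][2],s["contact_force"])
go(478.0,-363.4,223.2,.235)
```

```text
[ 477.81984208 -363.36898761  242.39406301] 0.23173556039637333 [ 0.95252106 -0.82362583 -2.95565448]
tool d cm [0.02 0.01 1.92] yaw -0.003
```

Call:
apply_moves --deltas '[{"claw":1,"delta_pos":[0.02,0,1],"yaw":0},{"claw":1,"delta_pos":[0,0,0.5],"yaw":0},{"claw":1,"delta_pos":[0,0,0.3],"yaw":0},{"claw":1,"delta_pos":[0,0,0.15],"yaw":0},{"claw":1,"delta_pos":[0,0,0],"yaw":0}]'

```text
clock: 54.95
eef_pos: [478.1, -363.4, 223.3]
tcp_rot: [3.141, -0.0, 0.235]
contact_force: [1.0, -0.7, -2.7]
opening: 0.69
grasp_force: 66.2
```

Call:
apply_moves --deltas '[{"claw":1,"delta_pos":[0,0,0.1],"yaw":0},{"claw":1,"delta_pos":[0,0,0],"yaw":0}]'

```text
clock: 55.2
eef_pos: [478.2, -363.4, 223.2]
tcp_rot: [3.141, -0.0, 0.235]
contact_force: [-2.8, 2.7, 8.8]
opening: 0.688
grasp_force: 67.5
```

Contact. Release, lift, and back away to look.

Call:
apply_moves --deltas '[{"claw":-1,"delta_pos":[0,0,0],"yaw":0},{"claw":-1,"delta_pos":[0,0,0],"yaw":0},{"claw":-1,"delta_pos":[0,0,0],"yaw":0},{"claw":-1,"delta_pos":[0,0,-2],"yaw":0},{"claw":-1,"delta_pos":[0,0,-4],"yaw":0},{"claw":-1,"delta_pos":[0,0,-5],"yaw":0},{"claw":-1,"delta_pos":[0.69,-5.5,-1],"yaw":0},{"claw":-1,"delta_pos":[0.69,-5.5,0],"yaw":0}]'

```text
clock: 56.2
eef_pos: [466.0, -252.5, 344.9]
tcp_rot: [3.139, -0.003, 0.233]
contact_force: [0.7, 0.6, -0.6]
opening: 1.001
grasp_force: 0.0
```

Call:
apply_moves --deltas '[{"claw":-1,"delta_pos":[0.69,-5.5,0],"yaw":0},{"claw":-1,"delta_pos":[0.69,-5.5,0],"yaw":0},{"claw":-1,"delta_pos":[0.69,-5.5,0],"yaw":0},{"claw":-1,"delta_pos":[0.69,-5.5,0],"yaw":0},{"claw":-1,"delta_pos":[0.69,-5.5,0],"yaw":0},{"claw":-1,"delta_pos":[0.69,-5.5,0],"yaw":0},{"claw":-1,"delta_pos":[0,0,0],"yaw":0},{"claw":-1,"delta_pos":[0,0,0],"yaw":0}]'

```text
clock: 57.2
eef_pos: [429.4, 77.5, 343.0]
tcp_rot: [3.141, -0.001, 0.236]
contact_force: [0.3, -0.9, -0.7]
opening: 1.006
grasp_force: 0.0
```

Run:
```python
from h import *
T=grab("top");S=grab("side","s9");print(pile(T,479,-363,72),pile(S,479,-363,72),pile(T,518,367,45),pile(S,518,367,45))
```

```text
(851, 71.8, array([ 478.5, -364. ,   79.8,   60.6]), np.float64(0.235)) (1482, 72.9, array([ 478.5, -364.7,   81.3,   61.1]), np.float64(0.234)) (776, 44.6, array([516.7, 365.5,  79.8,  60.8]), np.float64(-0.128)) (344, 46.1, array([516.8, 366.1,  81.3,  63.9]), np.float64(-0.132))
```

View pics/s9.png

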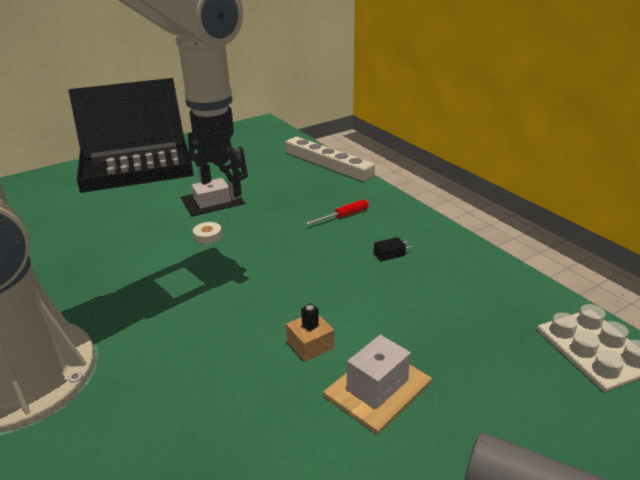

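The picture shows three spacers stacked squarely on the board at (379,370) and two on the mat at (211,193). The pin is in its stand at (310,320) and the bystanders look undisturbed.

```bash
python3 -c "
from rig import r
print(r.sign_off())"
```

```text
the job is handed in; nothing more can be done
None
```

I tested all five spacers from left to right. The three through-drilled ones are piled on the board, the two blind ones on the mat, the pin is back in its stand, and the job is handed in.

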